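# Square a tile in a gluing jig with a spacer

### The arm

A 7-joint arm with a two-finger parallel gripper is mounted at the origin on a cart in front of the work surface, level with it; the furniture and walls round the work are solid. World frame = base frame: x ahead of the robot, y to its left, z up, the work surface at z = 0. Lengths are in mm, angles in rad, forces in N, time in s.
With the tool pointing down it reaches from about 400 to 875 mm from the base axis. Payload 4.4 kg.
Tool frame: the origin (TCP) lies between the finger pads; the fingertips stand 11 mm ahead of it and the grasp point (between the pads) lies 8 mm behind it; y points along the fingers, x is the direction in which the jaws open and shut, and the axes are right-handed (so a half turn about y gives the same grasp; the last joint's range is limited). The gripper opens to 85 mm and grips with 20 to 120 N. Pads are 22 mm wide; open, the fingers measure 114 mm over their backs; the gripper's body (76 mm by 85 mm) begins 54 mm behind the grasp point. The pads swing forward as they close: fully open they stand 13 mm farther back than shut.
Start: joints at [-1.231, 0.628, 0.038, 1.517, -0.027, 0.996, -0.02], TCP at [256.569, 597.235, 242.313] pointing down, gripper open.
Joint ranges: [-3.06, 3.06], [-0.37, 2.12], [-1.25, 1.32], [0.18, 2.47], [-1.1, 4.24], [0.23, 1.98], [-2.94, 2.94]. Speed limits (rad/s): [2.57, 2.57, 3.14, 3.14, 3.14, 3.14, 3.14].

### API

Orientations are given as [roll, pitch, yaw] about the fixed x, y, z axes, in that order (R = Rz(yaw) Ry(pitch) Rx(roll)).
In Python, from cell import * gives the robot as it stands.
- The arm moves only by the shell command python3 -m jog 'ROWS'. ROWS is JSON, a list of rows, each an object of numbers: "x", "y", "z": the shift along the tool's x, y, z in mm; "ax", "ay", "az": the turn, a rotation vector about the tool's x, y, z in rad; "grip": the finger opening in mm, from 0 to 85.4. In form: [{"x": .., "y": .., "z": .., "ax": .., "ay": .., "az": .., "grip": ..}, ...]. A call has 1 to 5 rows; each row is the pose to reach, as a shift and turn from the pose commanded when the call began, along the tool's axes at that moment; what a row does not reach only later rows make up. A row lasts 1/10 s, in which the tool goes at most 50 mm and 8.59 degrees, less where a joint would pass 70% of its speed; a pose out of reach is approached as far as the arm can. A call with a gripper value outside its range is refused whole. The fingers move at their own pace and stop on an object; the grip force is fixed at half the most. Time passes only in rows, so rows that repeat a pose let the fingers close. It gives the time, the measured TCP pose, the force and the opening at its end, in the units of the state.
- read_state(): the state, without advancing time (a new reading comes with each control period).
- get_image(name): name is "scene" or "top"; returns a dict with "color" (400x640x3 uint8, red, green, blue), "vfov" (degrees; the focal length in pixels is half the picture's height over the tangent of half this angle, whatever the lens; pixels are square), "cx", "cy" (the principal point, pixels), "k1" (the pictures are not rectified: a ray, as slopes to the right and down, at radius r is drawn at 1 + k1 r^2 times it, then the intrinsics apply), "camera_from_world" (4x4, takes a point from world to camera coordinates). Camera axes: x right, y down, z forward; pixel columns grow to the right and rows downward; lengths in mm; the calibration is good to about 2 mm. A picture is of the moment at which its call begins. There is no depth.
- finish_job(): hands the job in, once; it reports no verdict.
The state is a dict: "clock": time; "qpos": joint angles; "qd": joint speeds; "tau": joint torques, N m; "eef_pos": TCP position; "tool_rot": TCP orientation; "force": force on the tool from outside, world axes, zero at the start; "torque": the same for the moment, N m; "width": finger opening in mm.
Only numpy, scipy, OpenCV 4.12 (cv2) and the standard library are available. Lean on these libraries where they do the work, as an engineer would, in place of code of your own. Each camera call takes 0.05 s, during which the arm holds its last target.

### The job

Set up the tile in the wooden gluing jig: first slide it sideways along the bed until it meets the wooden end stop on the left, then stand the yellow spacer, tapered foot down, on the bed in the gap between the tile and the metal stops, squarely in front of the middle of the one stop where the gap is wide enough for it, and let go of it. Then push the tile's near edge with the fingers until the tile is flush against the thick stop and the spacer, still touching or almost touching the end stop, and finish while still holding it firmly pressed there. Leave the marker, the jar and the plug where they are.

Things in the scene. Friction and masses are not known exactly. Their poses are not given: they have to be found in the camera images.
- jig: Fixed gluing jig: plywood bed, dark wood fence along the far side, dark wood end stop at the left end. Origin at table level; x to the fence, y to the end stop, z up. Bed 10 mm thick, x -85 to 85, y -140 to 84 mm. Inner faces: fence x = 71, end stop y = 70 mm (it covers x -39 to 41); both rise to z = 34 mm. On the bed: only the two metal stops and the tile
- thick_stop: Green metal stop block fixed on the bed against the fence at jig y = +50 or -50 mm (the thin stop has the other place), 40 mm wide, 24 mm tall. Origin at bed-top level on the fence's inner face, midway along the block; axes as the jig's. It reaches 30 mm from the fence: its face is at its own x = -30 mm
- thin_stop: Brass stop block, 40 mm wide, 24 mm tall, reaching only 14 mm from the fence (face at its own x = -14 mm, jig x = 57 mm). Origin at bed-top level on the fence's inner face, midway along the block; axes as the jig's. A tile flush on the thick stop leaves 16 mm here, the spacer's thickness
- tile: Loose tile flat on the bed, white glaze on terracotta, 80 (x) x 140 (y, along the fence) x 16 mm, 0.2 to 0.42 kg. Origin: centre of its underside. Starts nearly square, 20 to 35 mm short of the end stop, far edge 3 to 12 mm from the thick stop, 19 to 28 mm from the thin one's face. At the end stop its origin is at jig y = 0; flush on the thick stop at jig x = 1 mm
- spacer: Loose yellow plastic spacer standing upright on the table left of the jig, 16 mm thick (x), 36 wide (y), 70 tall, black band near the top, 0.08 kg. The lowest 8 mm taper to 10 mm thick. Origin: centre of its underside, z up. Looks the same turned half round. It is to stand with its thickness across the gap, in line with the thin stop
- marker: Bystander: black marker lying on the table beyond the jig, 18 x 124 x 20 mm; origin at the centre of its underside
- wax_jar: Bystander: open white jar, 52 mm across and 58 mm tall, beyond the jig; origin at the centre of its underside
- red_plug: Bystander: orange-red cylinder with three pins on top, 36 mm across and 50 mm tall, on the right; origin at the centre of its underside
Not all that is in view belongs to the job. Of the things that look like the spacer, the middle-sized one is meant.

How it is judged:
By the outcome, as a careful person would: the job done as asked, in the order asked, and still so for the second after the job is handed in, while the arm keeps its last pose, push and grip.
It also fails if it takes over 72 s, if anything falls off the work surface, if the arm or the gripper's body presses on something with over 40 N, if the wrist force passes 120 N, or if a joint passes its speed limit or range.

## Working session

There is one attempt and no reset: what is moved stays moved. The work goes in short steps, Python scripts to look and compute and a shell command to move; the robot and the scene stay as the last step left them, time stands still between calls to the robot, and variables do not carry over. Pictures are saved under pics/ and viewed, and the job is handed in when it is done.

```bash
ls; mkdir -p pics
python3 - <<'E'
from cell import *
import cv2,json
s=read_state();print({k:s[k] for k in("clock","eef_pos","tool_rot","width","force")})
for n in("scene","top"):
    g=get_image(n);cv2.imwrite(f"pics/{n}0.png",g["color"][:,:,::-1])
    print(n,g["vfov"],g["cx"],g["cy"],g["k1"],g["camera_from_world"])
E
```

```text
pics
{'clock': 0.0, 'eef_pos': array([256.30852401, 596.68082598, 241.38602814]), 'tool_rot': array([-1.57082109,  0.00187442,  1.165009  ]), 'width': 85.4931431693177, 'force': array([ 0.17393988, -0.20931026,  0.12738364])}
scene 56.33298031200677 324.06081555818866 194.2473232297726 -0.01761524273995963 [[ 7.22837754e-01 -6.91001776e-01  4.70403108e-03 -3.97452565e+02]
 [-3.38250589e-01 -3.59754229e-01 -8.69576583e-01  2.72176785e+02]
 [ 6.02571258e-01  6.26971643e-01 -4.93775697e-01  6.49825956e+02]
 [ 0.00000000e+00  0.00000000e+00  0.00000000e+00  1.00000000e+00]]
top 49.821297734836676 317.8609584292521 196.66297721742703 -0.007965102927156454 [[ 5.17097067e-03 -9.99984975e-01  1.81933509e-03  7.68551278e+01]
 [-9.76811739e-01 -5.44054053e-03 -2.14030901e-01  6.05713628e+02]
 [ 2.14037584e-01 -6.70400364e-04 -9.76825196e-01  8.77432561e+02]
 [ 0.00000000e+00  0.00000000e+00  0.00000000e+00  1.00000000e+00]]
```

View pics/scene0.png

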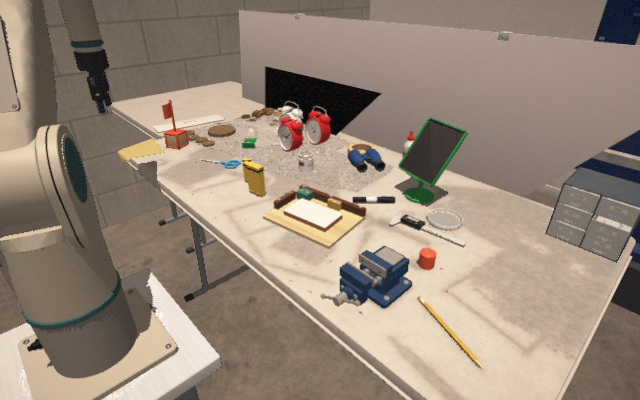

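View pics/top0.png

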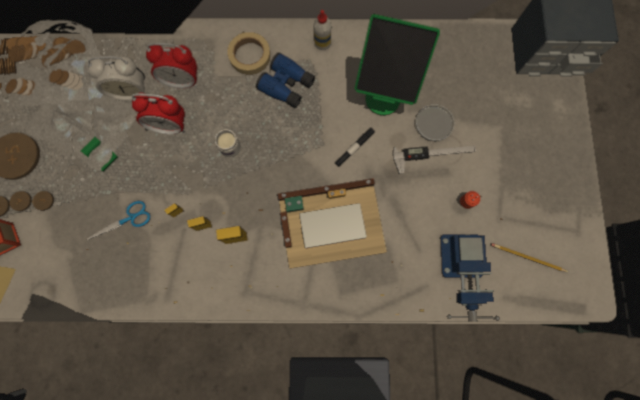

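```bash
cat > h.py <<'E'
from cell import *
import cv2,numpy as np
def cam(g):
    H=g["color"].shape[0];f=H/2/np.tan(np.radians(g["vfov"])/2)
    return f,np.array(g["camera_from_world"])
def ray(g,u,v):
    f,T=cam(g);d=np.array([(u-g["cx"])/f,(v-g["cy"])/f]);p=d.copy()
    for _ in range(20): p=d/(1+g["k1"]*(p@p))
    R=T[:3,:3];c=-R.T@T[:3,3];return c,R.T@np.array([p[0],p[1],1])
def onz(g,u,v,z):
    c,d=ray(g,u,v);return (c+d*(z-c[2])/d[2])
def proj(g,P):
    f,T=cam(g);q=T[:3,:3]@np.asarray(P,float)+T[:3,3];s=q[:2]/q[2];s=s*(1+g["k1"]*(s@s));return s*f+[g["cx"],g["cy"]]
def crop(g,name,u0,v0,u1,v1,k):
    c=cv2.resize(np.ascontiguousarray(g["color"][v0:v1,u0:u1,::-1]),None,fx=k,fy=k,interpolation=cv2.INTER_CUBIC);cv2.imwrite(f"pics/{name}.png",c)
E
python3 - <<'E'
from h import *
t=get_image("top");s=get_image("scene")
crop(t,"t1",150,165,400,285,3);crop(s,"s1",225,145,385,255,5);crop(t,"t1s",155,190,265,255,7)
for n,g in(("top",t),("scene",s)):
    h=cv2.cvtColor(g["color"],cv2.COLOR_RGB2HSV)
    m=cv2.inRange(h,(20,150,60),(32,255,255))
    for c in cv2.findContours(m,0,2)[0]:
        if cv2.contourArea(c)>20: print(n,cv2.boundingRect(c),cv2.contourArea(c))
E
```

```text
top (501, 248, 59, 22) 47.0
top (217, 226, 30, 17) 337.0
top (188, 217, 23, 13) 182.0
top (165, 204, 17, 12) 107.5
scene (424, 303, 53, 58) 112.0
scene (243, 158, 22, 38) 493.5
```

View pics/t1.png

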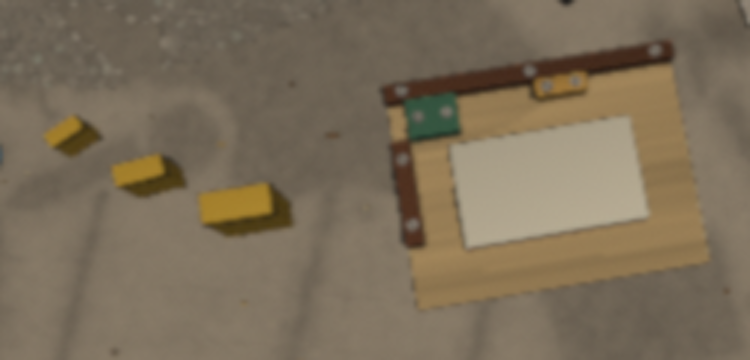

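View pics/s1.png

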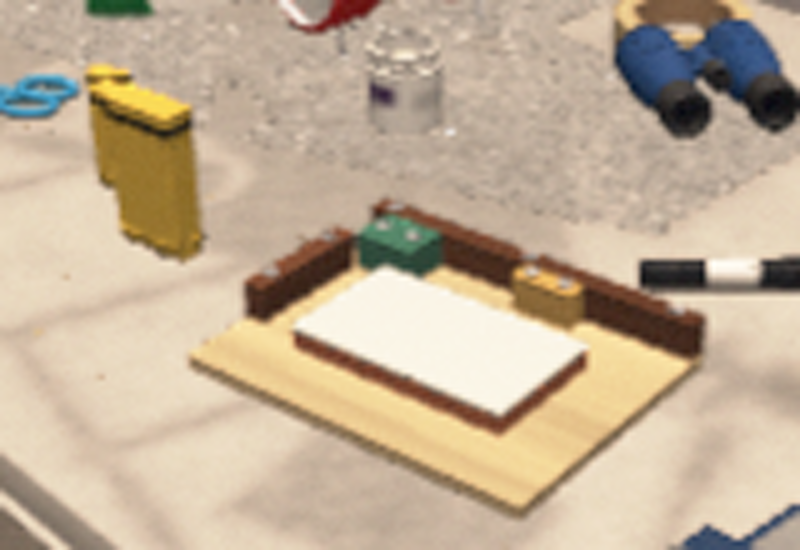

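View pics/t1s.png

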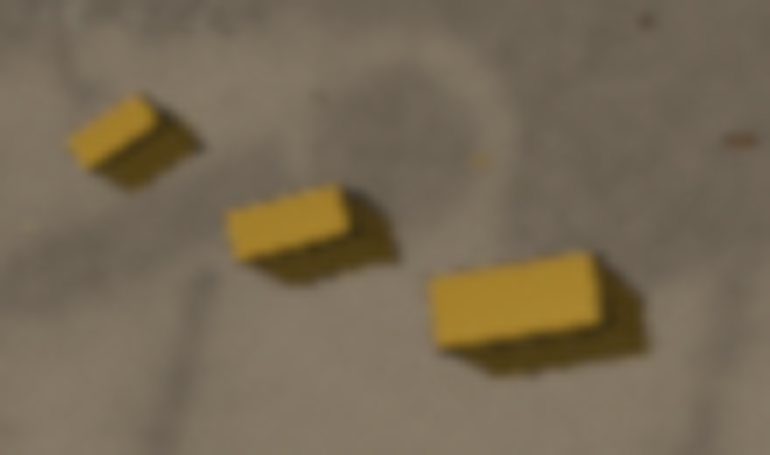

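```bash
cat > m.py <<'E'
from h import *
def rect(g,m,z,name):
    m=cv2.morphologyEx(m,cv2.MORPH_OPEN,np.ones((2,2),np.uint8))
    c=max(cv2.findContours(m,0,1)[0],key=cv2.contourArea)[:,0].astype(float)
    W=np.array([onz(g,u,v,z)[:2] for u,v in c],np.float32)
    r=cv2.minAreaRect(W);(cx,cy),(a,b),th=r
    # pixel half-size makes rect ~1px small
    if a<b: L,S,ang=b,a,th+90
    else: L,S,ang=a,b,th
    yaw=(ang-90+90)%180-90   # long axis along y -> yaw of x axis
    mm=cv2.moments(W.reshape(-1,1,2))
    print(name,"c",np.round([cx,cy],1),"mom",np.round([mm['m10']/mm['m00'],mm['m01']/mm['m00']],1),"L,S",round(L,1),round(S,1),"yaw deg",round(yaw,2))
    return cx,cy,L,S,yaw
def main(t):
    h=cv2.cvtColor(t["color"],cv2.COLOR_RGB2HSV)
    def roi(m,u0,v0,u1,v1):
        o=np.zeros_like(m);o[v0:v1,u0:u1]=m[v0:v1,u0:u1];return o
    b=cv2.inRange(h,(18,150,120),(32,255,255))
    for i,(x0,y0,x1,y1,z) in enumerate([(160,198,185,220,50),(186,212,214,235,70),(214,222,250,246,90)]):
        rect(t,roi(b,x0,y0,x1,y1),z,"spacer%d z=%d"%(i,z))
    w=cv2.inRange(h,(0,0,140),(40,60,255));rect(t,roi(w,290,195,380,260),26,"tile")
    r=cv2.inRange(h,(0,80,30),(14,255,110))
    f=roi(r,270,175,380,202);rect(t,f,34,"fence")
    e=roi(r,270,211,300,252);rect(t,e,34,"end")
    G=cv2.inRange(h,(70,80,30),(95,255,255));rect(t,roi(G,270,180,310,215),34,"thick")
    B=cv2.inRange(h,(12,140,100),(19,255,255));rect(t,roi(B,322,185,350,200),34,"thin")
if __name__=="__main__":
    t=get_image("top");main(t)
    h=cv2.cvtColor(t["color"],cv2.COLOR_RGB2HSV)
    for p in[(330,225),(375,240),(290,230),(320,188),(293,203),(336,194),(198,221),(200,227),(140,260)]:print(p,h[p[1],p[0]])
E
python3 m.py
```

```text
spacer0 z=50 c [578.6 403.2] mom [578.9 402.9] L,S 26.3 10.3 yaw deg 35.82
spacer1 z=70 c [546.6 340.8] mom [546.4 340.6] L,S 33.8 14.4 yaw deg 14.68
spacer2 z=90 c [520.3 265.5] mom [520.2 265.3] L,S 47.8 20.9 yaw deg 9.15
tile c [546.6  45.1] mom [546.4  45.1] L,S 137.8 78.2 yaw deg 9.75
fence c [638.3   1.9] mom [639.    1.2] L,S 106.4 16.2 yaw deg 9.67
end c [537.9 150.6] mom [537.6 150.7] L,S 43.6 13.9 yaw deg -79.34
thick c [585.8 129.2] mom [585.2 130. ] L,S 27.0 9.2 yaw deg 0.32
thin c [618.7  33.4] mom [618.3  35. ] L,S 15.9 13.9 yaw deg 0.32
(330, 225) [ 20  49 173]
(375, 240) [ 18 111 151]
(290, 230) [ 18 114 132]
(320, 188) [ 10 138  70]
(293, 203) [70 93 85]
(336, 194) [ 18 161 155]
(198, 221) [ 21 186 163]
(200, 227) [ 21 183  78]
(140, 260) [ 18  58 101]
```

```bash
cat > j.py <<'E'
from h import *
K=6
def up(g,box):
    u0,v0,u1,v1=box
    c=cv2.resize(g["color"][v0:v1,u0:u1],None,fx=K,fy=K,interpolation=cv2.INTER_CUBIC)
    return c,cv2.cvtColor(c,cv2.COLOR_RGB2HSV)
def pts(g,box,m,z,a=150):
    P=[]
    for c in cv2.findContours(m,0,1)[0]:
        if cv2.contourArea(c)>a:
            P+=[onz(g,(q[0]+.5)/K-.5+box[0],(q[1]+.5)/K-.5+box[1],z)[:2] for q in c[:,0]]
    return np.array(P)
def tojig(P,J): 
    x,y,a=J;d=P-[x,y];return np.c_[d[:,0]*np.cos(a)+d[:,1]*np.sin(a),-d[:,0]*np.sin(a)+d[:,1]*np.cos(a)]
def towld(p,J):
    x,y,a=J;return np.array([x+p[0]*np.cos(a)-p[1]*np.sin(a),y+p[0]*np.sin(a)+p[1]*np.cos(a)])
def fit(Q,ax,val,tol,lo,hi):
    o=1-ax;s=Q[(abs(Q[:,ax]-val)<tol)&(Q[:,o]>lo)&(Q[:,o]<hi)]
    if len(s)<8: return None
    p=np.polyfit(s[:,o],s[:,ax],1)
    k=abs(np.polyval(p,s[:,o])-s[:,ax])<1.5;p=np.polyfit(s[k,o],s[k,ax],1)
    return round(np.polyval(p,(lo+hi)/2),2),round(np.degrees(np.arctan(p[0])),2),len(s)
BOX=(265,170,400,280)
def edges(g,J):
    c,h=up(g,BOX)
    H,S,V=[h[:,:,i].astype(int) for i in range(3)]
    bed=((S>85)&(V>105)&(H>12)&(H<26)).astype(np.uint8)*255
    dark=((V<85)&(S>90)&(H<16)).astype(np.uint8)*255
    white=((S<75)&(V>135)).astype(np.uint8)*255
    grn=((H>50)&(H<100)&(S>70)).astype(np.uint8)*255
    E={}
    Q=tojig(pts(g,BOX,bed,10),J)
    E["bed right y-140"]=fit(Q,1,-140,8,-70,50)
    E["bed near z10 x-85"]=fit(Q,0,-85,8,-130,75)
    E["fence foot? x71"]=fit(Q,0,71,8,-130,-75)
    Q=tojig(pts(g,BOX,bed,0),J);E["bed near z0"]=fit(Q,0,-85,8,-130,75)
    Q=tojig(pts(g,BOX,dark,34),J)
    E["fence in"]=fit(Q,0,71,6,-130,-75);E["fence out x85"]=fit(Q,0,85,6,-130,75)
    E["end in y70"]=fit(Q,1,70,6,-32,32);E["end out y84"]=fit(Q,1,84,6,-32,32)
    Q=tojig(pts(g,BOX,grn,34),J)
    E["thick near x41"]=fit(Q,0,41,6,35,65);E["thick r y30"]=fit(Q,1,30,6,45,66)
    E["thick l y70"]=fit(Q,1,70,6,45,66)
    Q=tojig(pts(g,BOX,white,26),J)
    return E,Q
def tile(Q,c,ang):
    k=np.radians(ang);d=Q-c;R=np.c_[d[:,0]*np.cos(k)+d[:,1]*np.sin(k),-d[:,0]*np.sin(k)+d[:,1]*np.cos(k)]
    return {n:fit(R,ax,v,8,-m,m) for n,ax,v,m in(("far",0,40,60),("near",0,-40,60),("left",1,70,32),("right",1,-70,32))}
if __name__=="__main__":
    import sys
    g=get_image("top");J=(562,62,np.radians(9.6))
    E,Q=edges(g,J)
    for k,v in E.items():print(k,v)
    c0=tojig(np.array([[546.5,45.1]]),J)[0];print("tile c",c0,tile(Q,c0,0))
E
python3 j.py
```

```text
bed right y-140 None
bed near z10 x-85 (np.float64(185.78), np.float64(70.52), 42)
fence foot? x71 (np.float64(63.09), np.float64(-0.03), 22)
bed near z0 (np.float64(-91.45), np.float64(-1.54), 175)
fence in (np.float64(72.72), np.float64(5.43), 166)
fence out x85 None
end in y70 None
end out y84 (np.float64(87.33), np.float64(-0.53), 158)
thick near x41 (np.float64(40.06), np.float64(20.56), 56)
thick r y30 None
thick l y70 (np.float64(70.82), np.float64(-0.45), 60)
tile c [-18.10133039 -14.07841745] {'far': (np.float64(42.36), np.float64(-0.45), 311), 'near': (np.float64(-37.08), np.float64(-0.42), 318), 'left': (np.float64(70.77), np.float64(0.76), 168), 'right': (np.float64(-68.19), np.float64(1.01), 166)}
```

```bash
sed -i 's/J=(562,62,np.radians(9.6))/J=(550,74.5,np.radians(9.3))/' j.py; python3 j.py
```

```text
bed right y-140 (np.float64(-137.82), np.float64(0.2), 306)
bed near z10 x-85 (np.float64(-83.85), np.float64(-0.23), 539)
fence foot? x71 (np.float64(73.1), np.float64(-0.58), 139)
bed near z0 (np.float64(-83.24), np.float64(-0.23), 534)
fence in (np.float64(69.9), np.float64(-0.6), 173)
fence out x85 (np.float64(84.47), np.float64(-0.04), 538)
end in y70 (np.float64(73.1), np.float64(0.38), 148)
end out y84 (np.float64(84.88), np.float64(0.71), 231)
thick near x41 (np.float64(41.19), np.float64(-0.77), 84)
thick r y30 (np.float64(34.92), np.float64(0.64), 41)
thick l y70 (np.float64(68.29), np.float64(-5.12), 62)
tile c [ -8.20514735 -28.44794469] {'far': (np.float64(42.34), np.float64(-0.76), 313), 'near': (np.float64(-37.09), np.float64(-0.75), 317), 'left': (np.float64(70.79), np.float64(1.09), 168), 'right': (np.float64(-68.22), np.float64(1.26), 166)}
```

Run:
```python
from j import *
from m import rect
s=get_image("scene");h=cv2.cvtColor(s["color"],cv2.COLOR_RGB2HSV)
import j
def q(box,cond,z,name):
    c,h=up(s,box);H,S,V=[h[:,:,i].astype(int) for i in range(3)]
    m=cond(H,S,V).astype(np.uint8)*255
    c=max(cv2.findContours(m,0,1)[0],key=cv2.contourArea)
    cv2.imwrite(f"pics/mask_{name}.png",m)
    e=cv2.approxPolyDP(c,0.03*cv2.arcLength(c,True),True)[:,0]
    P=np.array([onz(s,(a[0]+.5)/K-.5+box[0],(a[1]+.5)/K-.5+box[1],z)[:2] for a in e]);W=np.array([onz(s,(a[0]+.5)/K-.5+box[0],(a[1]+.5)/K-.5+box[1],z)[:2] for a in c[:,0]],np.float32)
    print(name,P.round(1).tolist(),cv2.minAreaRect(W))
q((275,185,355,235),lambda H,S,V:(S<60)&(V>190),26,"tile")
q((240,155,272,200),lambda H,S,V:(S>150)&(V>200)&(H>20)&(H<35),90,"bigtop")
q((262,185,370,245),lambda H,S,V:(S>70)&(V>150)&(H>12)&(H<28),10,"bed")
J=(550,76.2,np.radians(9.55))
for n,p in dict(bedNL=(-85,84,10),bedNR=(-85,-140,10),bedFR=(71,-140,10),fR=(71,-140,34),endN=(-39,70,34),thinL=(57,-30,34),thinR=(57,-70,34),thickN=(41,30,34)).items():
    w=towld(p[:2],J);print(n,w.round(1),"scene",proj(s,[*w,p[2]]).round(1))
```

```text
tile [[500.2, 107.3], [523.0, -28.6], [600.9, -16.1], [578.7, 119.3]] ((551.1126708984375, 47.306922912597656), (83.33946990966797, 142.80612182617188), 10.027947425842285)
bigtop [[518.3, 321.2], [523.3, 254.8], [543.1, 256.3], [538.1, 309.2]] ((529.511962890625, 288.7292785644531), (22.33191680908203, 70.88221740722656), 7.377981185913086)
bed [[455.3, 142.8], [487.7, -62.2], [654.6, -50.6], [617.4, 120.7], [620.6, 0.9], [526.2, -22.3], [503.5, 111.2], [586.0, 158.3]] ((550.8138427734375, 45.55597686767578), (170.51296997070312, 238.08877563476562), 12.681281089782715)
bedNL [452.2 144.9] scene [260.9 215.9]
bedNR [489.4 -76. ] scene [327.8 246.7]
bedFR [643.2 -50.1] scene [362.2 218.1]
fR [643.2 -50.1] scene [362.7 210.5]
endN [499.9 138.8] scene [275.9 202.9]
thinL [611.2  56.1] scene [326.1 199.9]
thinR [617.8  16.6] scene [338.  204.4]
thickN [585.5 112.6] scene [305.7 195.7]
```

```bash
cat > d.py <<'E'
import sys
from j import *
from scipy.spatial.transform import Rotation as R
# usage: d.py w x y z yawdeg | d.py j jx jy z yawdeg(rel jig)
J=(551,76,np.radians(9.55))
if __name__=="__main__":
    m=sys.argv[1];a=list(map(float,sys.argv[2:]))
    xy=towld(a[:2],J) if m=="j" else np.array(a[:2])
    yaw=np.radians(a[3])+(J[2] if m=="j" else 0)
    s=read_state();R0=R.from_euler("xyz",s["tool_rot"]);R1=R.from_euler("xyz",[-np.pi/2,0,yaw])
    d=R0.inv().apply(np.array([*xy,a[2]])-s["eef_pos"]);rv=(R0.inv()*R1).as_rotvec()
    print("target",xy.round(1),"clock",round(s["clock"],2),"now",s["eef_pos"].round(1),"jig",tojig(s["eef_pos"][None,:2],J)[0].round(1),"yaw",np.degrees(s["tool_rot"]).round(2),"F",s["force"].round(1),"w",round(s["width"],1))
    print("shift xyz",d.round(1),"rot",rv.round(4))
E
python3 d.py w 480 300 240 32; python3 d.py j -5 -125 200 0
```

```text
target [480. 300.] clock 0.4 now [256.5 597.2 242.2] jig [-203.9  562.8] yaw [-9.000e+01  2.000e-02  6.675e+01] F [ 0.7 -0.4 -1.2] w 85.3
shift xyz [-184.8    2.2 -322.6] rot [ 0.000e+00  6.065e-01 -3.000e-04]
target [566.8 -48.1] clock 0.4 now [256.5 597.2 242.2] jig [-203.9  562.8] yaw [-9.000e+01  2.000e-02  6.675e+01] F [ 0.7 -0.4 -1.2] w 85.3
shift xyz [-470.3   42.3 -539.8] rot [ 1.000e-04  9.983e-01 -3.000e-04]
```

```bash
python3 -m jog '[{"x":-185,"y":2,"z":-323,"ay":0.606,"grip":0},{"x":-185,"y":2,"z":-323,"ay":0.606,"grip":0},{"x":-185,"y":2,"z":-323,"ay":0.606,"grip":0},{"x":-185,"y":2,"z":-323,"ay":0.606,"grip":0},{"x":-185,"y":2,"z":-323,"ay":0.606,"grip":0}]'; python3 d.py j -5 -125 150 0
```

```text
target [566.8 -48.1] clock 0.4 now [256.5 597.2 242.2] jig [-203.9  562.8] yaw [-9.000e+01  2.000e-02  6.675e+01] F [ 0.7 -0.4 -1.2] w 85.3
shift xyz [-470.3   92.3 -539.8] rot [ 1.000e-04  9.983e-01 -3.000e-04]$[0]: bad value
```

```bash
python3 -m jog '[{"x":-185,"y":2,"z":-323,"ax":0,"ay":0.606,"az":0,"grip":0},{"x":-185,"y":2,"z":-323,"ax":0,"ay":0.606,"az":0,"grip":0},{"x":-185,"y":2,"z":-323,"ax":0,"ay":0.606,"az":0,"grip":0},{"x":-185,"y":2,"z":-323,"ax":0,"ay":0.606,"az":0,"grip":0},{"x":-185,"y":2,"z":-323,"ax":0,"ay":0.606,"az":0,"grip":0}]'; python3 d.py j -5 -125 150 0
```

```text
clock: 0.9
eef_pos: [407.8, 395.9, 241.2]
tool_rot: [-1.571, -0.001, 0.556]
force: [0.3, 0.7, -0.3]
width: 12.4
target [566.8 -48.1] clock 0.9 now [407.8 395.9 241.2] jig [-88.2 339.3] yaw [-9.001e+01 -4.000e-02  3.186e+01] F [ 0.3  0.7 -0.3] w 12.4
shift xyz [ -99.3   91.2 -461.1] rot [0.     0.3894 0.0007]
```

```bash
python3 -m jog '[{"x":-99,"y":91,"z":-461,"ax":0,"ay":0.389,"az":0,"grip":0},{"x":-99,"y":91,"z":-461,"ax":0,"ay":0.389,"az":0,"grip":0},{"x":-99,"y":91,"z":-461,"ax":0,"ay":0.389,"az":0,"grip":0},{"x":-99,"y":91,"z":-461,"ax":0,"ay":0.389,"az":0,"grip":0},{"x":-99,"y":91,"z":-461,"ax":0,"ay":0.389,"az":0,"grip":0}]'; python3 d.py j -5 -125 120 0
```

```text
clock: 1.4
eef_pos: [490.9, 165.1, 193.5]
tool_rot: [-1.571, -0.001, 0.171]
force: [1.3, -0.1, -0.6]
width: 0.4
target [566.8 -48.1] clock 1.4 now [490.9 165.1 193.5] jig [-44.5  97.8] yaw [-8.999e+01 -4.000e-02  9.770e+00] F [ 1.3 -0.1 -0.6] w 0.4
shift xyz [  38.5   73.5 -223. ] rot [-0.0001  0.0039  0.0007]
```

```bash
python3 -m jog '[{"x":38.5,"y":73,"z":-223,"ax":0,"ay":0.004,"az":0.001,"grip":0},{"x":38.5,"y":73,"z":-223,"ax":0,"ay":0.004,"az":0.001,"grip":0},{"x":38.5,"y":73,"z":-223,"ax":0,"ay":0.004,"az":0.001,"grip":0},{"x":38.5,"y":73,"z":-223,"ax":0,"ay":0.004,"az":0.001,"grip":0},{"x":38.5,"y":73,"z":-223,"ax":0,"ay":0.004,"az":0.001,"grip":0}]'; python3 d.py j -5 -125 50 0
python3 - <<'E'
from h import *
g=get_image("top");crop(g,"t2",270,160,430,280,5)
g=get_image("scene");crop(g,"s2",240,130,400,250,5)
E
```

```text
clock: 1.9
eef_pos: [566.7, -50.3, 119.9]
tool_rot: [-1.572, 0.001, 0.163]
force: [-0.1, 0.3, 0.5]
width: 0.0
target [566.8 -48.1] clock 1.9 now [566.7 -50.3 119.9] jig [  -5.5 -127.1] yaw [-9.007e+01  5.000e-02  9.370e+00] F [-0.1  0.3  0.5] w 0.0
shift xyz [ 0.5 69.9  2.2] rot [ 0.0012 -0.0032 -0.0009]
```

View pics/s2.png

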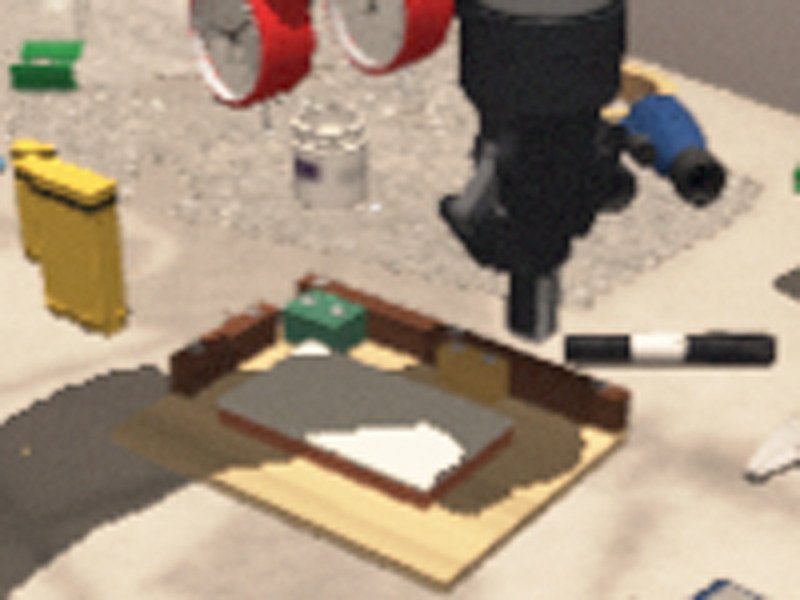

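View pics/t2.png

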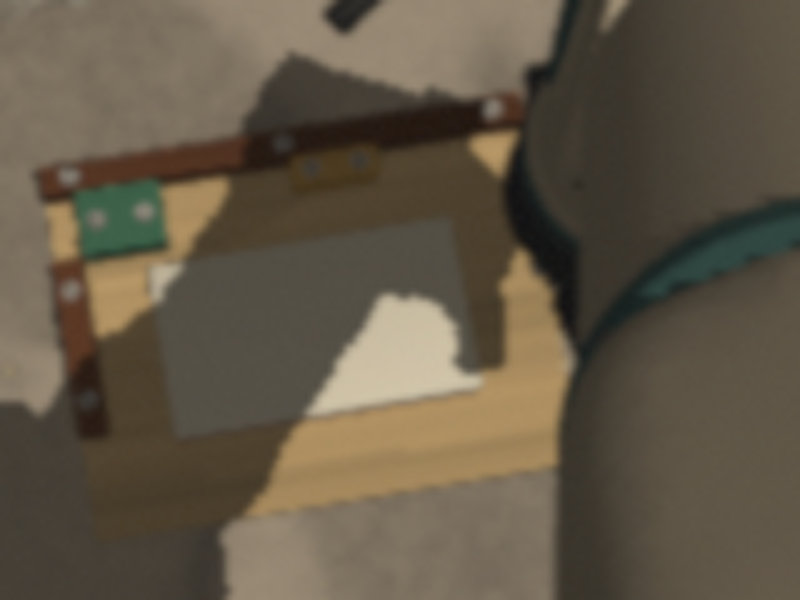

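```bash
python3 -m jog '[{"x":0.5,"y":40,"z":2,"ax":0.001,"ay":-0.003,"az":-0.001,"grip":0},{"x":0.5,"y":75,"z":2,"ax":0.001,"ay":-0.003,"az":-0.001,"grip":0},{"x":0.5,"y":88,"z":2,"ax":0.001,"ay":-0.003,"az":-0.001,"grip":0},{"x":0.5,"y":94,"z":2,"ax":0.001,"ay":-0.003,"az":-0.001,"grip":0},{"x":0.5,"y":94,"z":2,"ax":0.001,"ay":-0.003,"az":-0.001,"grip":0}]'; python3 d.py j -5 -105 25 0;  python3 - <<'E'
from h import *
g=get_image("scene");crop(g,"s3",240,130,400,250,5)
E
```

```text
clock: 2.5
eef_pos: [566.4, -44.4, 26.8]
tool_rot: [-1.57, -0.0, 0.169]
force: [1.2, 0.6, -0.2]
width: -0.1
target [563.5 -28.4] clock 2.5 now [566.4 -44.4  26.8] jig [  -4.8 -121.3] yaw [-8.994e+01 -1.000e-02  9.700e+00] F [ 1.2  0.6 -0.2] w -0.1
shift xyz [-0.2  1.8 16.3] rot [-0.001   0.0027  0.0001]
```

View pics/s3.png

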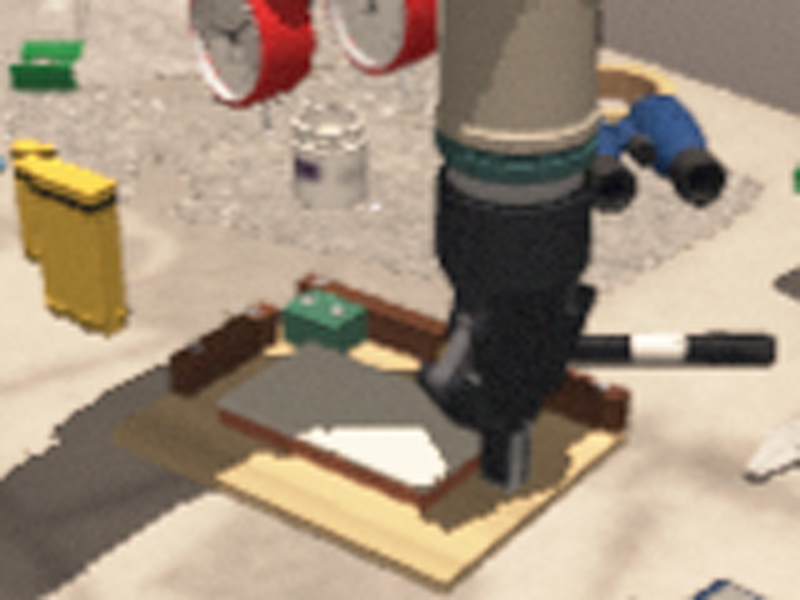

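```bash
python3 -m jog '[{"x":0,"y":1,"z":4,"ax":0,"ay":0,"az":0,"grip":0},{"x":0,"y":1,"z":8,"ax":0,"ay":0,"az":0,"grip":0},{"x":0,"y":1,"z":11,"ax":0,"ay":0,"az":0,"grip":0},{"x":0,"y":1,"z":14,"ax":0,"ay":0,"az":0,"grip":0},{"x":0,"y":1,"z":17,"ax":0,"ay":0,"az":0,"grip":0}]'
python3 -m jog '[{"x":0,"y":0,"z":3,"ax":0,"ay":0,"az":0,"grip":0},{"x":0,"y":0,"z":6,"ax":0,"ay":0,"az":0,"grip":0},{"x":0,"y":0,"z":9,"ax":0,"ay":0,"az":0,"grip":0},{"x":0,"y":0,"z":11,"ax":0,"ay":0,"az":0,"grip":0},{"x":0,"y":0,"z":13,"ax":0,"ay":0,"az":0,"grip":0}]'
python3 d.py j -5 -80 25 0;  python3 - <<'E'
from h import *
g=get_image("scene");crop(g,"s4",240,130,400,250,5)
g=get_image("top");crop(g,"t4",270,160,430,280,5)
E
```

```text
clock: 3.05
eef_pos: [563.9, -28.5, 26.1]
tool_rot: [-1.571, -0.001, 0.168]
force: [1.1, -2.7, 1.0]
width: -0.1
clock: 3.55
eef_pos: [561.1, -14.9, 25.6]
tool_rot: [-1.57, 0.0, 0.169]
force: [-0.5, -2.1, 2.5]
width: -0.0
target [559.3  -3.7] clock 3.55 now [561.1 -14.9  25.6] jig [ -5.1 -91.3] yaw [-89.95   0.     9.68] F [-0.5 -2.1  2.5] w -0.0
shift xyz [ 0.2  0.6 11.3] rot [-0.0009  0.0023 -0.    ]
```

View pics/s4.png

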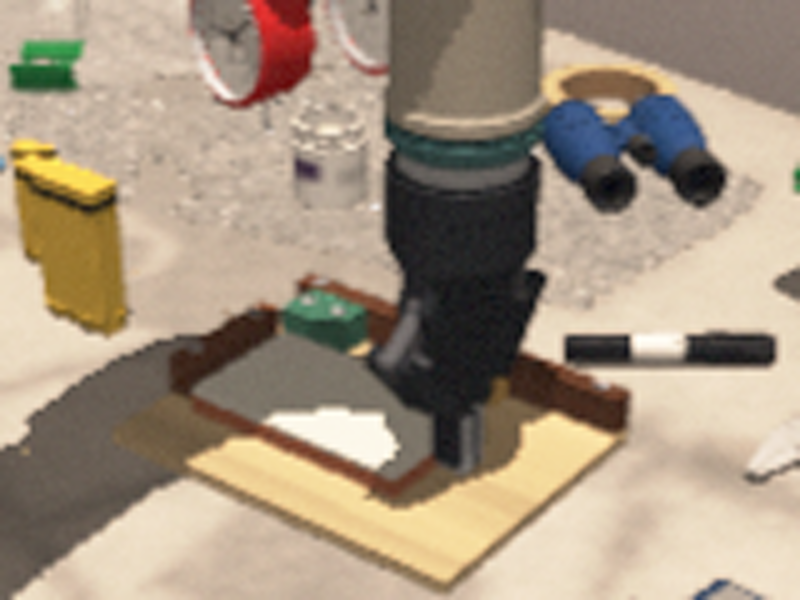

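View pics/t4.png

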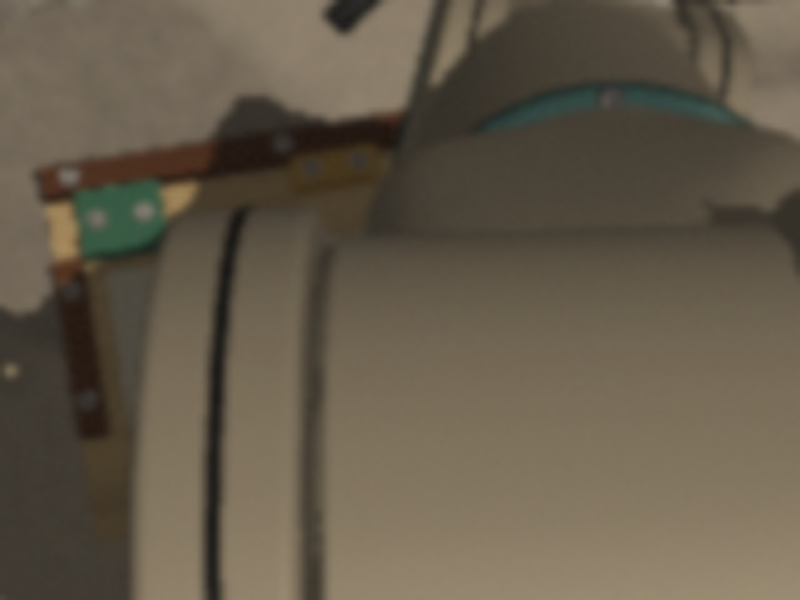

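```bash
python3 -m jog '[{"x":0,"y":0,"z":1.5,"ax":0,"ay":0,"az":0,"grip":0},{"x":0,"y":0,"z":3,"ax":0,"ay":0,"az":0,"grip":0},{"x":0,"y":0,"z":4.5,"ax":0,"ay":0,"az":0,"grip":0},{"x":0,"y":0,"z":6,"ax":0,"ay":0,"az":0,"grip":0},{"x":0,"y":0,"z":6,"ax":0,"ay":0,"az":0,"grip":0}]'
python3 -m jog '[{"x":0,"y":0,"z":1,"ax":0,"ay":0,"az":0,"grip":0},{"x":0,"y":0,"z":2,"ax":0,"ay":0,"az":0,"grip":0},{"x":0,"y":0,"z":2,"ax":0,"ay":0,"az":0,"grip":0}]'
python3 d.py j -5 -80 25 0
```

```text
clock: 4.15
eef_pos: [559.9, -8.5, 25.5]
tool_rot: [-1.569, 0.0, 0.169]
force: [0.2, -1.5, -0.7]
width: 0.1
clock: 4.45
eef_pos: [559.6, -6.8, 25.5]
tool_rot: [-1.569, 0.0, 0.169]
force: [0.5, -0.2, 0.2]
width: -0.2
target [559.3  -3.7] clock 4.45 now [559.6  -6.8  25.5] jig [ -5.3 -83. ] yaw [-8.992e+01  2.000e-02  9.700e+00] F [ 0.5 -0.2  0.2] w -0.2
shift xyz [0.3 0.5 3. ] rot [-0.0014  0.0026 -0.0003]
```

```bash
for i in 1 2; do python3 -m jog '[{"x":0,"y":0,"z":0.8,"ax":0,"ay":0,"az":0,"grip":0},{"x":0,"y":0,"z":1.6,"ax":0,"ay":0,"az":0,"grip":0},{"x":0,"y":0,"z":2,"ax":0,"ay":0,"az":0,"grip":0},{"x":0,"y":0,"z":2,"ax":0,"ay":0,"az":0,"grip":0}]'; done
python3 d.py j -5 -80 25 0;  python3 - <<'E'
from h import *
g=get_image("scene");crop(g,"s5",240,160,360,250,6)
E
```

```text
clock: 4.85
eef_pos: [559.3, -5.5, 25.5]
tool_rot: [-1.57, 0.0, 0.169]
force: [0.8, -1.7, -1.5]
width: 0.0
clock: 5.25
eef_pos: [559.3, -5.5, 25.7]
tool_rot: [-1.572, -0.0, 0.167]
force: [0.5, -7.0, -0.4]
width: 0.1
target [559.3  -3.7] clock 5.25 now [559.3  -5.5  25.7] jig [ -5.4 -81.7] yaw [-9.009e+01 -1.000e-02  9.590e+00] F [ 0.5 -7.  -0.4] w 0.1
shift xyz [0.4 0.7 1.7] rot [0.0016 0.0006 0.0002]
```

View pics/s5.png

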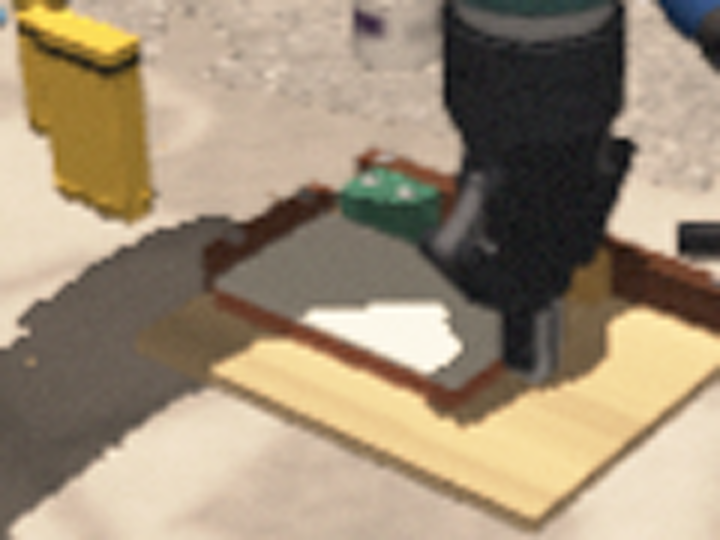

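```bash
python3 -m jog '[{"x":0,"y":0,"z":1.5,"ax":0,"ay":0,"az":0,"grip":0},{"x":0,"y":0,"z":2.5,"ax":0,"ay":0,"az":0,"grip":0},{"x":0,"y":0,"z":2.5,"ax":0,"ay":0,"az":0,"grip":0}]'
python3 -m jog '[{"x":0,"y":0,"z":-3,"ax":0,"ay":0,"az":0,"grip":0},{"x":0,"y":0,"z":-15,"ax":0,"ay":0,"az":0,"grip":0},{"x":0,"y":-20,"z":-18,"ax":0,"ay":0,"az":0,"grip":0},{"x":0,"y":-60,"z":-18,"ax":0,"ay":0,"az":0,"grip":0},{"x":0,"y":-110,"z":-18,"ax":0,"ay":0,"az":0,"grip":0}]'
python3 d.py w 546.6 340.8 190 14.7
```

```text
clock: 5.6
eef_pos: [559.3, -5.4, 25.8]
tool_rot: [-1.575, -0.001, 0.166]
force: [0.9, -11.2, -1.7]
width: -0.1
clock: 6.1
eef_pos: [560.2, -18.1, 135.3]
tool_rot: [-1.568, 0.004, 0.169]
force: [1.7, -0.4, 1.2]
width: -0.3
target [546.6 340.8] clock 6.1 now [560.2 -18.1 135.3] jig [ -6.5 -94.3] yaw [-89.83   0.24   9.7 ] F [ 1.7 -0.4  1.2] w -0.3
shift xyz [ 46.8 -53.8 356.2] rot [-0.0032 -0.0872 -0.0041]
```

```bash
python3 -m jog '[{"x":5,"y":-54,"z":20,"ax":-0.003,"ay":-0.087,"az":-0.004,"grip":45},{"x":47,"y":-54,"z":356,"ax":-0.003,"ay":-0.087,"az":-0.004,"grip":45},{"x":47,"y":-54,"z":356,"ax":-0.003,"ay":-0.087,"az":-0.004,"grip":45},{"x":47,"y":-54,"z":356,"ax":-0.003,"ay":-0.087,"az":-0.004,"grip":45},{"x":47,"y":-54,"z":356,"ax":-0.003,"ay":-0.087,"az":-0.004,"grip":45}]'
python3 d.py w 547 341 120 14.7;  python3 - <<'E'
from j import *
g=get_image("top");crop(g,"t6",270,160,400,280,6)
for J in[(551,76,np.radians(9.55))]:
    E,Q=edges(g,J)
    for k,v in E.items():print(k,v)
    print(tile(Q,np.array([-5.5,0]),0))
E
```

```text
clock: 6.6
eef_pos: [553.8, 201.5, 187.3]
tool_rot: [-1.571, -0.004, 0.257]
force: [1.2, 0.3, 0.9]
width: 45.0
target [547. 341.] clock 6.6 now [553.8 201.5 187.3] jig [ 23.6 123.3] yaw [-90.04  -0.24  14.71] F [1.2 0.3 0.9] w 45.0
shift xyz [ 28.6  67.3 136.7] rot [0.0007 0.0001 0.0042]
bed right y-140 (np.float64(-139.07), np.float64(-0.09), 307)
bed near z10 x-85 (np.float64(-85.19), np.float64(0.02), 539)
fence foot? x71 (np.float64(71.73), np.float64(-0.38), 139)
bed near z0 (np.float64(-84.58), np.float64(0.01), 533)
fence in (np.float64(68.34), np.float64(-0.55), 188)
fence out x85 (np.float64(82.49), np.float64(0.19), 484)
end in y70 (np.float64(73.82), np.float64(-0.49), 137)
end out y84 (np.float64(82.33), np.float64(1.21), 252)
thick near x41 (np.float64(40.12), np.float64(0.24), 79)
thick r y30 (np.float64(33.51), np.float64(-0.96), 46)
thick l y70 (np.float64(67.25), np.float64(0.16), 52)
{'far': (np.float64(37.98), np.float64(-0.06), 313), 'near': (np.float64(-41.58), np.float64(-0.19), 318), 'left': (np.float64(69.26), np.float64(-0.08), 168), 'right': (np.float64(-69.47), np.float64(0.31), 166)}
```

View pics/t6.png

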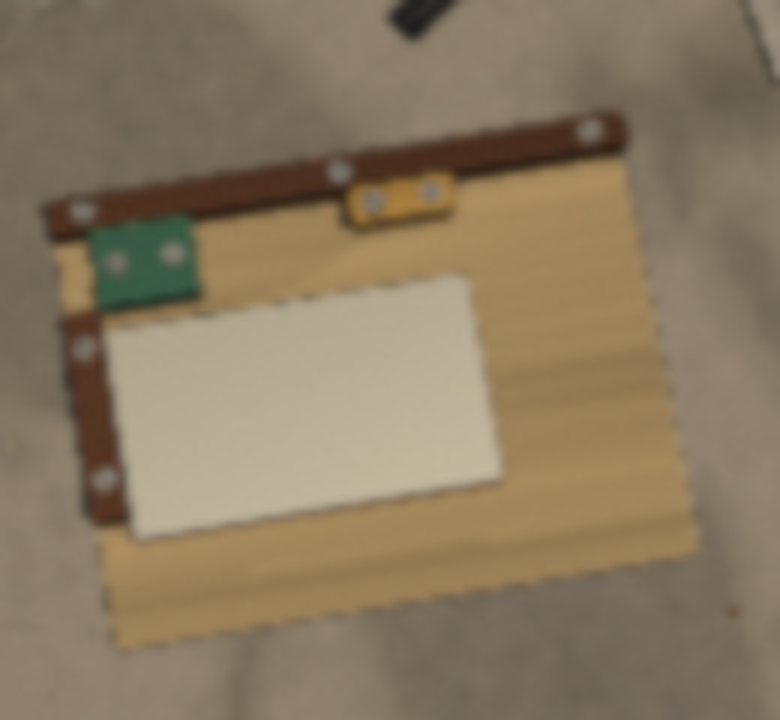

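```bash
python3 -m jog '[{"x":28.5,"y":60,"z":137,"ax":0.001,"ay":0,"az":0.004,"grip":45},{"x":28.5,"y":60,"z":137,"ax":0.001,"ay":0,"az":0.004,"grip":45},{"x":28.5,"y":60,"z":137,"ax":0.001,"ay":0,"az":0.004,"grip":45},{"x":28.5,"y":60,"z":137,"ax":0.001,"ay":0,"az":0.004,"grip":45}]'
python3 d.py w 547 341 44 14.7;  python3 - <<'E'
from j import *
g=get_image("scene");crop(g,"s7",200,100,330,210,6)
E
```

```text
clock: 7.05
eef_pos: [542.6, 347.7, 123.3]
tool_rot: [-1.566, 0.005, 0.267]
force: [-1.6, 0.5, 0.2]
width: 45.5
target [547. 341.] clock 7.05 now [542.6 347.7 123.3] jig [ 36.8 269.3] yaw [-89.72   0.29  15.31] F [-1.6  0.5  0.2] w 45.5
shift xyz [ 2.9 79.2 -8. ] rot [-0.0048  0.0106 -0.0051]
```

View pics/s7.png

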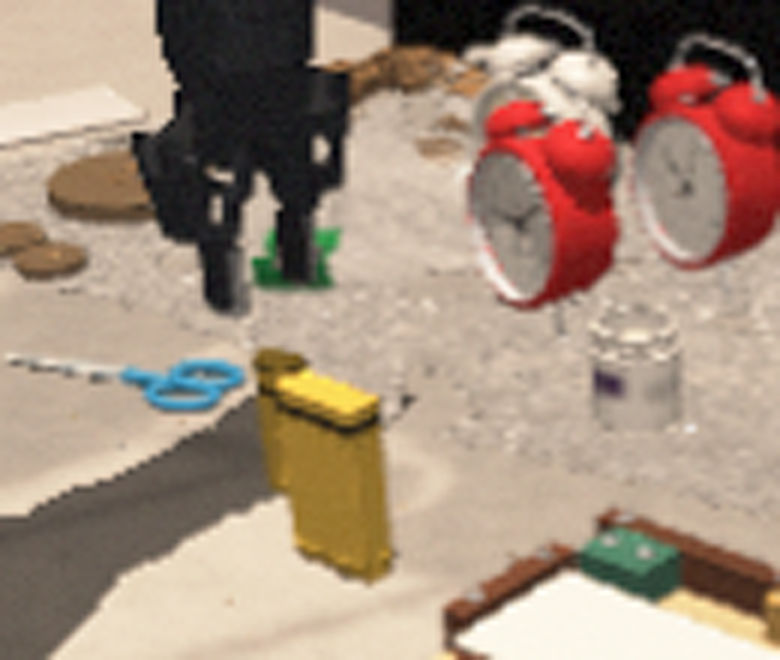

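```bash
python3 -m jog '[{"x":0,"y":0,"z":0,"ax":0,"ay":0,"az":0,"grip":45},{"x":0,"y":0,"z":0,"ax":0,"ay":0,"az":0,"grip":45}]'
python3 d.py w 547 341 44 14.7
```

```text
clock: 7.3
eef_pos: [548.4, 336.7, 127.2]
tool_rot: [-1.573, -0.0, 0.254]
force: [0.1, -0.1, -0.4]
width: 44.8
target [547. 341.] clock 7.3 now [548.4 336.7 127.2] jig [ 40.7 257.5] yaw [-9.011e+01 -3.000e-02  1.454e+01] F [ 0.1 -0.1 -0.4] w 44.8
shift xyz [-0.3 83.2  4.7] rot [ 0.0019 -0.0027  0.0005]
```

```bash
python3 -m jog '[{"x":-0.3,"y":5,"z":4.5,"ax":0.002,"ay":-0.003,"az":0,"grip":45},{"x":-0.3,"y":25,"z":4.5,"ax":0.002,"ay":-0.003,"az":0,"grip":45},{"x":-0.3,"y":50,"z":4.5,"ax":0.002,"ay":-0.003,"az":0,"grip":45},{"x":-0.3,"y":75,"z":4.5,"ax":0.002,"ay":-0.003,"az":0,"grip":45},{"x":-0.3,"y":83,"z":4.5,"ax":0.002,"ay":-0.003,"az":0,"grip":45}]'
python3 -m jog '[{"x":0,"y":0,"z":0,"ax":0,"ay":0,"az":0,"grip":45},{"x":0,"y":0,"z":0,"ax":0,"ay":0,"az":0,"grip":45}]'
python3 d.py w 547 341 44 14.7;  python3 - <<'E'
from j import *
g=get_image("scene");crop(g,"s8",210,120,310,210,7)
g=get_image("top");crop(g,"t8",150,180,260,260,7)
E
```

```text
clock: 7.8
eef_pos: [544.8, 341.2, 41.5]
tool_rot: [-1.571, 0.004, 0.258]
force: [-1.4, -0.8, 0.5]
width: 45.0
clock: 8.0
eef_pos: [547.0, 342.8, 44.6]
tool_rot: [-1.57, -0.001, 0.258]
force: [0.2, -0.2, 0.9]
width: 45.0
target [547. 341.] clock 8.0 now [547.  342.8  44.6] jig [ 40.3 263.7] yaw [-8.993e+01 -8.000e-02  1.480e+01] F [ 0.2 -0.2  0.9] w 45.0
shift xyz [-0.4  0.6 -1.7] rot [-0.0013  0.0018  0.0015]
```

View pics/s8.png

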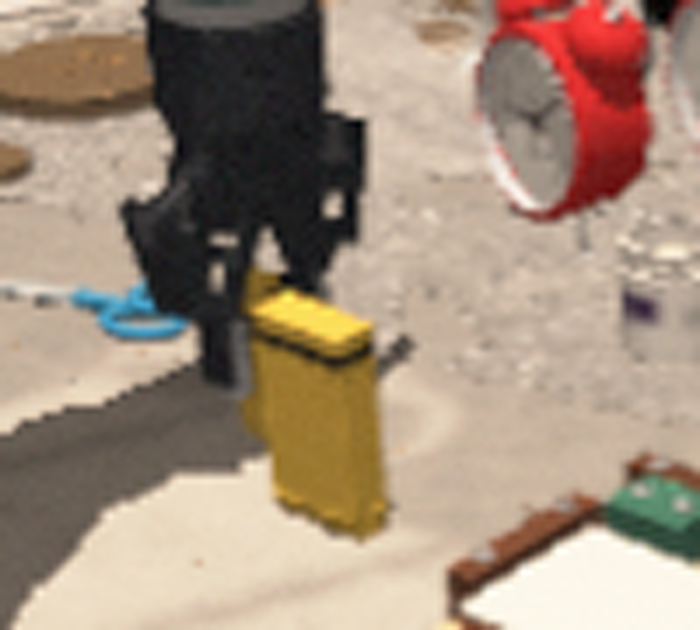

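View pics/t8.png

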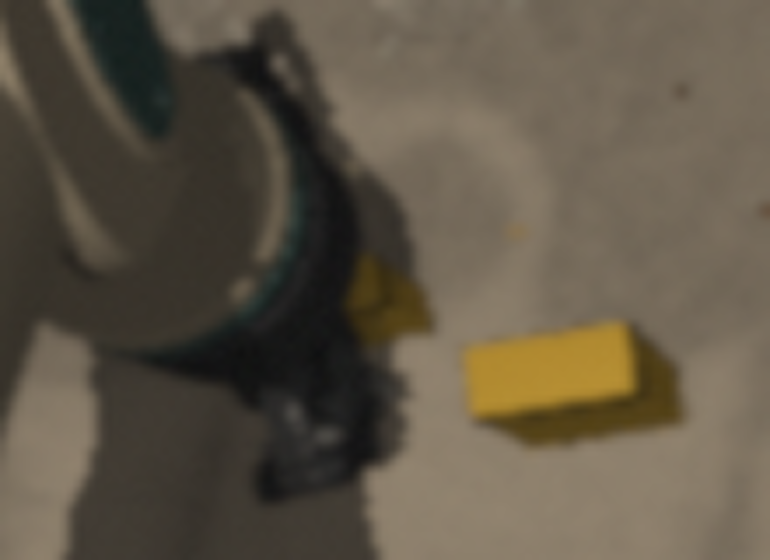

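```bash
python3 -m jog '[{"x":0,"y":0.5,"z":-1.5,"ax":0,"ay":0,"az":0,"grip":30},{"x":0,"y":0.5,"z":-1.5,"ax":0,"ay":0,"az":0,"grip":0},{"x":0,"y":0.5,"z":-1.5,"ax":0,"ay":0,"az":0,"grip":0},{"x":0,"y":0.5,"z":-1.5,"ax":0,"ay":0,"az":0,"grip":0},{"x":0,"y":0.5,"z":-1.5,"ax":0,"ay":0,"az":0,"grip":0}]'
python3 -m jog '[{"x":0,"y":0,"z":0,"ax":0,"ay":0,"az":0,"grip":0},{"x":0,"y":0,"z":0,"ax":0,"ay":0,"az":0,"grip":0},{"x":0,"y":0,"z":0,"ax":0,"ay":0,"az":0,"grip":0}]'
python3 d.py w 547 341 120 14.7
```

```text
clock: 8.6
eef_pos: [547.1, 341.4, 44.0]
tool_rot: [-1.57, -0.001, 0.259]
force: [-0.4, -1.5, 5.5]
width: 15.4
clock: 8.9
eef_pos: [547.1, 341.4, 44.0]
tool_rot: [-1.57, -0.001, 0.259]
force: [-1.0, -0.4, 6.4]
width: 15.6
target [547. 341.] clock 8.9 now [547.1 341.4  44. ] jig [ 40.2 262.4] yaw [-8.994e+01 -7.000e-02  1.483e+01] F [-1.  -0.4  6.4] w 15.6
shift xyz [ -0.1 -76.   -0.3] rot [-0.001   0.0023  0.0012]
```

```bash
python3 -m jog '[{"x":0,"y":-10,"z":0,"ax":0,"ay":0,"az":0,"grip":0},{"x":0,"y":-40,"z":0,"ax":0,"ay":0,"az":0,"grip":0},{"x":0,"y":-75,"z":0,"ax":0,"ay":0,"az":0,"grip":0},{"x":0,"y":-110,"z":0,"ax":0,"ay":0,"az":0,"grip":0},{"x":0,"y":-130,"z":0,"ax":0,"ay":0,"az":0,"grip":0}]'
python3 -m jog '[{"x":0,"y":0,"z":0,"ax":0,"ay":0,"az":0,"grip":0},{"x":0,"y":0,"z":0,"ax":0,"ay":0,"az":0,"grip":0}]'
python3 d.py j 46 -50 160 0;  python3 - <<'E'
from j import *
g=get_image("scene");crop(g,"s9",190,80,310,210,6)
E
```

```text
clock: 9.4
eef_pos: [547.4, 341.8, 176.4]
tool_rot: [-1.569, -0.003, 0.259]
force: [-0.3, 0.9, -1.7]
width: 15.2
clock: 9.6
eef_pos: [546.0, 341.3, 173.1]
tool_rot: [-1.57, 0.0, 0.259]
force: [-0.5, -1.0, -1.4]
width: 15.2
target [604.7  34.3] clock 9.6 now [546.  341.3 173.1] jig [ 39.1 262.4] yaw [-8.994e+01  3.000e-02  1.485e+01] F [-0.5 -1.  -1.4] w 15.2
shift xyz [ -22.    12.7 -311.7] rot [-0.0011  0.0925 -0.0005]
```

View pics/s9.png

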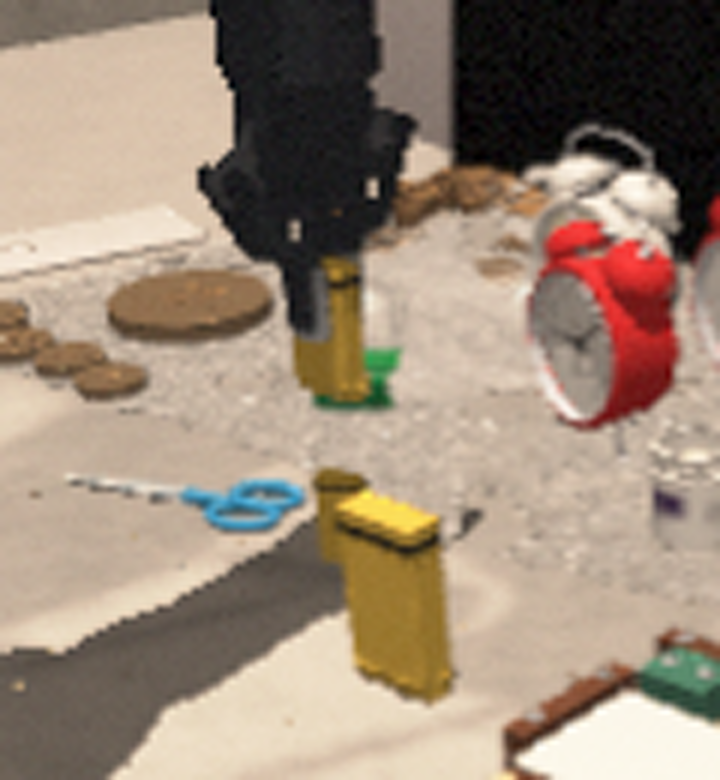

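```bash
python3 -m jog '[{"x":-3,"y":10,"z":-45,"ax":0,"ay":0.02,"az":0,"grip":0},{"x":-8,"y":10,"z":-90,"ax":0,"ay":0.045,"az":0,"grip":0},{"x":-12,"y":10,"z":-135,"ax":0,"ay":0.06,"az":0,"grip":0},{"x":-16,"y":10,"z":-180,"ax":0,"ay":0.08,"az":0,"grip":0},{"x":-19,"y":10,"z":-220,"ax":-0.001,"ay":0.0925,"az":0,"grip":0}]'
python3 -m jog '[{"x":-0,"y":0,"z":-35,"ax":0,"ay":0,"az":0,"grip":0},{"x":0,"y":0,"z":-60,"ax":0,"ay":0,"az":0,"grip":0},{"x":0,"y":0,"z":-60,"ax":0,"ay":0,"az":0,"grip":0},{"x":0,"y":0,"z":-60,"ax":0,"ay":0,"az":0,"grip":0}]'
python3 d.py j 46 -50 125 0
```

```text
clock: 10.15
eef_pos: [583.4, 120.8, 161.2]
tool_rot: [-1.572, 0.004, 0.165]
force: [-0.2, -0.4, -0.8]
width: 15.3
clock: 10.55
eef_pos: [593.5, 64.4, 161.5]
tool_rot: [-1.57, 0.003, 0.165]
force: [-0.2, -0.1, -0.9]
width: 15.6
target [604.7  34.3] clock 10.55 now [593.5  64.4 161.5] jig [ 40.  -18.5] yaw [-89.97   0.17   9.46] F [-0.2 -0.1 -0.9] w 15.6
shift xyz [  6.2  36.5 -31.5] rot [-0.0005 -0.0016 -0.0029]
```

```bash
python3 -m jog '[{"x":6,"y":0,"z":-20,"ax":0,"ay":-0.0015,"az":-0.002,"grip":0},{"x":6,"y":15,"z":-31.5,"ax":0,"ay":-0.0015,"az":-0.002,"grip":0},{"x":6,"y":36,"z":-31.5,"ax":0,"ay":-0.0015,"az":-0.002,"grip":0},{"x":6,"y":46,"z":-31.5,"ax":0,"ay":-0.0015,"az":-0.002,"grip":0},{"x":6,"y":46,"z":-31.5,"ax":0,"ay":-0.0015,"az":-0.002,"grip":0}]'
python3 -m jog '[{"x":0,"y":0,"z":0,"ax":0,"ay":0,"az":0,"grip":0},{"x":0,"y":0,"z":0,"ax":0,"ay":0,"az":0,"grip":0}]'
python3 d.py j 46 -50 54 0
python3 - <<'E'
from j import *
g=get_image("scene");crop(g,"s10",270,130,390,240,6)
g=get_image("top");crop(g,"t10",270,160,400,280,6)
E
```

```text
clock: 11.05
eef_pos: [603.4, 35.6, 114.3]
tool_rot: [-1.57, 0.003, 0.169]
force: [-0.7, 0.4, -0.1]
width: 15.5
clock: 11.25
eef_pos: [606.0, 35.0, 117.5]
tool_rot: [-1.571, -0.003, 0.169]
force: [-0.3, 0.1, -1.3]
width: 15.5
target [604.7  34.3] clock 11.25 now [606.   35.  117.5] jig [ 47.5 -49.6] yaw [-90.01  -0.18   9.67] F [-0.3  0.1 -1.3] w 15.5
shift xyz [-1.7 63.5 -0.4] rot [0.0001 0.0021 0.0031]
```

View pics/s10.png

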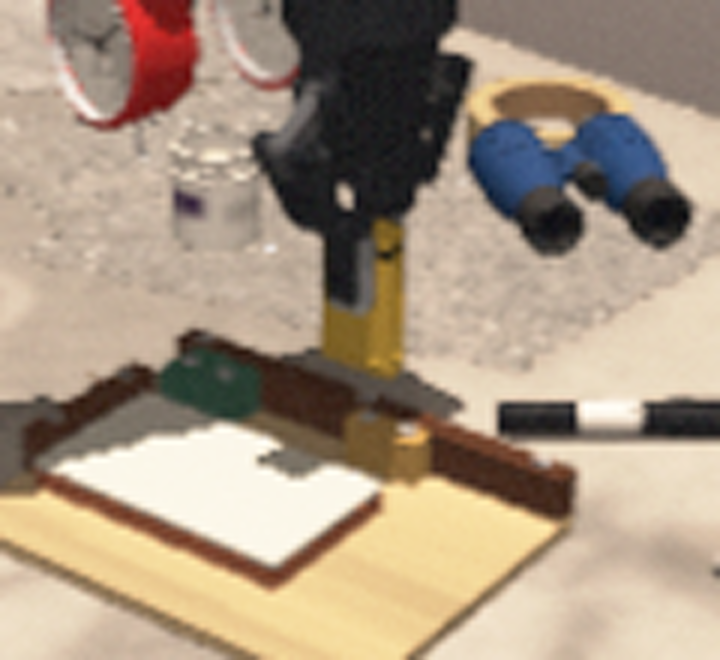

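View pics/t10.png

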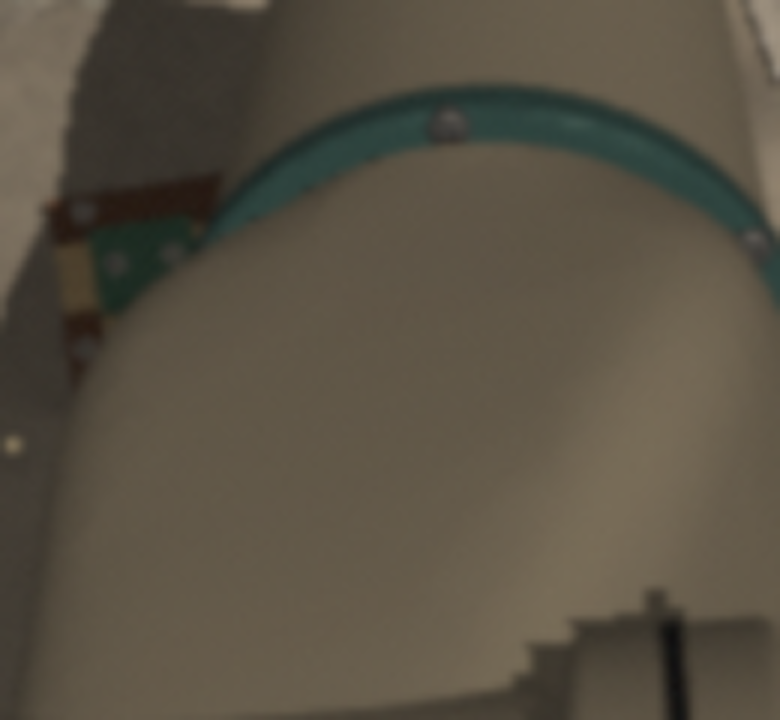

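Run:
```python
from j import *
from d import J
s=get_image("scene")
for n,p in dict(spFL=(39.5,-31.6,82),spFR=(39.5,-67.6,82),spBR=(55.5,-67.6,82),thFL=(57,-30,34),thFR=(57,-70,34),thBR=(71,-70,34),fenceR=(71,-140,34),tileFR=(33,-70,26),tileNR=(-47,-70,26),bedNRfar=(71,-140,10)).items():
    q=proj(s,[*towld(p[:2],J),p[2]]);print(n,q.round(1),"crop",((q-[270,130]+.5)*6-.5).round(0))
crop(s,"s10b",315,160,350,215,14)
```

```text
spFL [323.2 187.2] crop [322. 346.]
spFR [334.1 191.1] crop [387. 369.]
spBR [337.6 188.8] crop [408. 355.]
thFL [326.4 199.8] crop [341. 421.]
thFR [338.3 204.3] crop [412. 448.]
thBR [341.2 202.2] crop [430. 436.]
fenceR [363.  210.4] crop [560. 485.]
tileFR [333.1 210.5] crop [381. 486.]
tileNR [314.8 223.9] crop [271. 566.]
bedNRfar [362.5 218. ] crop [557. 530.]
```

View pics/s10b.png

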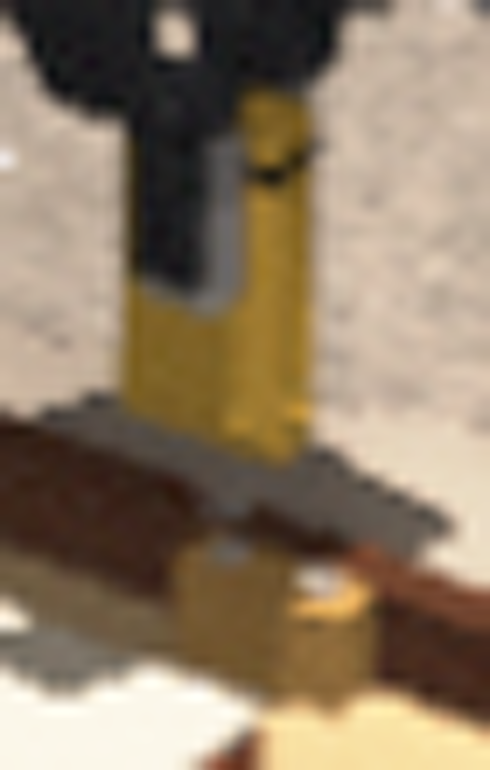

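```bash
python3 -m jog '[{"x":-1.5,"y":10,"z":-0.4,"ax":0,"ay":0.002,"az":0.003,"grip":0},{"x":-2,"y":25,"z":-0.4,"ax":0,"ay":0.002,"az":0.003,"grip":0},{"x":-2,"y":35,"z":-0.4,"ax":0,"ay":0.002,"az":0.003,"grip":0},{"x":-2,"y":35,"z":-0.4,"ax":0,"ay":0.002,"az":0.003,"grip":0},{"x":-2,"y":35,"z":-0.4,"ax":0,"ay":0.002,"az":0.003,"grip":0}]'
python3 d.py j 45.3 -50 54 0
python3 - <<'E'
from j import *
g=get_image("scene");crop(g,"s11",300,150,360,225,10)
E
```

```text
clock: 11.9
eef_pos: [603.4, 33.6, 81.2]
tool_rot: [-1.571, 0.002, 0.166]
force: [-0.2, 0.1, -0.2]
width: 15.2
target [604.   34.2] clock 11.9 now [603.4  33.6  81.2] jig [ 44.6 -50.5] yaw [-90.01   0.13   9.51] F [-0.2  0.1 -0.2] w 15.2
shift xyz [ 0.7 27.2  0.5] rot [ 0.0002 -0.0008 -0.0023]
```

View pics/s11.png

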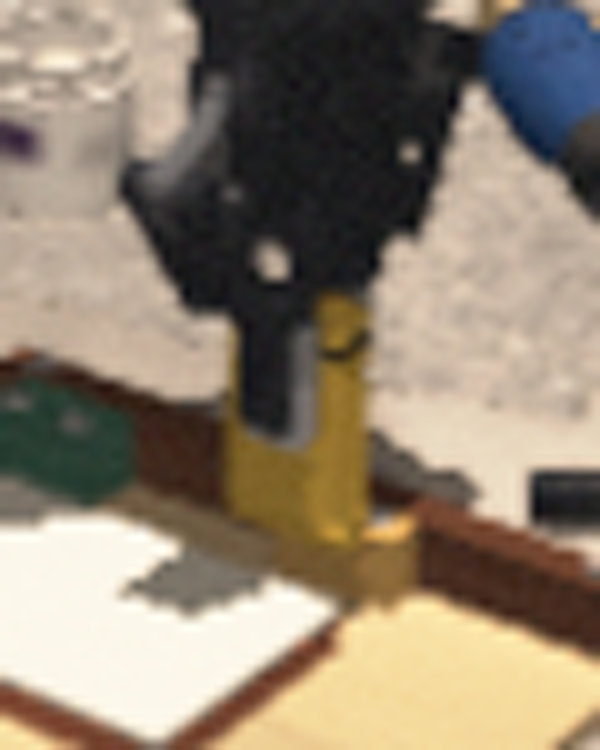

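```bash
python3 -m jog '[{"x":0.7,"y":8,"z":0.5,"ax":0,"ay":-0.001,"az":-0.002,"grip":0},{"x":0.7,"y":16,"z":0.5,"ax":0,"ay":-0.001,"az":-0.002,"grip":0},{"x":0.7,"y":21,"z":0.5,"ax":0,"ay":-0.001,"az":-0.002,"grip":0},{"x":0.7,"y":24,"z":0.5,"ax":0,"ay":-0.001,"az":-0.002,"grip":0},{"x":0.7,"y":24,"z":0.5,"ax":0,"ay":-0.001,"az":-0.002,"grip":0}]'
python3 -m jog '[{"x":0,"y":1,"z":0,"ax":0,"ay":0,"az":0,"grip":0},{"x":0,"y":2,"z":0,"ax":0,"ay":0,"az":0,"grip":0},{"x":0,"y":2.5,"z":0,"ax":0,"ay":0,"az":0,"grip":0},{"x":0,"y":2.5,"z":0,"ax":0,"ay":0,"az":0,"grip":0}]'
python3 d.py j 45.3 -50 54 0
python3 - <<'E'
from j import *
g=get_image("scene");crop(g,"s12",300,150,360,225,10)
E
```

```text
clock: 12.45
eef_pos: [603.9, 34.3, 57.3]
tool_rot: [-1.571, 0.0, 0.167]
force: [1.0, -1.4, -0.3]
width: 15.3
clock: 12.85
eef_pos: [604.3, 34.3, 55.5]
tool_rot: [-1.571, -0.001, 0.167]
force: [-0.2, 0.4, -0.7]
width: 15.3
target [604.   34.2] clock 12.85 now [604.3  34.3  55.5] jig [ 45.7 -49.9] yaw [-9.001e+01 -6.000e-02  9.570e+00] F [-0.2  0.4 -0.7] w 15.3
shift xyz [-0.4  1.5 -0.1] rot [0.0001 0.0003 0.001 ]
```

View pics/s12.png

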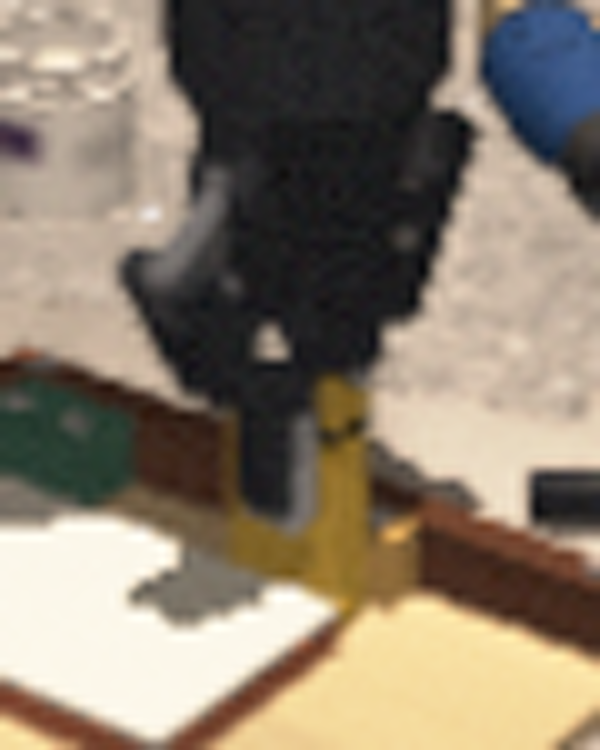

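```bash
python3 -m jog '[{"x":1,"y":0,"z":0,"ax":0,"ay":0,"az":0,"grip":0},{"x":2,"y":0,"z":0,"ax":0,"ay":0,"az":0,"grip":0},{"x":2,"y":0,"z":0,"ax":0,"ay":0,"az":0,"grip":0},{"x":2,"y":0,"z":0,"ax":0,"ay":0,"az":0,"grip":0}]'
python3 d.py j 45.3 -50 54 0
python3 -m jog '[{"x":1,"y":0,"z":0,"ax":0,"ay":0,"az":0,"grip":0},{"x":1,"y":0,"z":0,"ax":0,"ay":0,"az":0,"grip":0},{"x":1,"y":0,"z":0,"ax":0,"ay":0,"az":0,"grip":0}]'
python3 d.py j 45.3 -50 54 0
```

```text
clock: 13.3
eef_pos: [606.3, 34.7, 55.5]
tool_rot: [-1.571, -0.001, 0.167]
force: [0.3, -0.1, 0.0]
width: 15.1
target [604.   34.2] clock 13.3 now [606.3  34.7  55.5] jig [ 47.7 -49.9] yaw [-9.001e+01 -6.000e-02  9.570e+00] F [ 0.3 -0.1  0. ] w 15.1
shift xyz [-2.4  1.5 -0.1] rot [0.0002 0.0003 0.001 ]
clock: 13.6
eef_pos: [607.3, 34.8, 55.4]
tool_rot: [-1.571, -0.001, 0.167]
force: [0.5, 1.3, -1.0]
width: 15.3
target [604.   34.2] clock 13.6 now [607.3  34.8  55.4] jig [ 48.6 -49.9] yaw [-9.001e+01 -5.000e-02  9.560e+00] F [ 0.5  1.3 -1. ] w 15.3
shift xyz [-3.3  1.4 -0.1] rot [0.0002 0.0003 0.0008]
```

```bash
for i in 1 2; do python3 -m jog '[{"x":0.8,"y":0,"z":0,"ax":0,"ay":0,"az":0,"grip":0},{"x":0.8,"y":0,"z":0,"ax":0,"ay":0,"az":0,"grip":0},{"x":0.8,"y":0,"z":0,"ax":0,"ay":0,"az":0,"grip":0}]'; done
python3 d.py j 45.3 -50 54 0
```

```text
clock: 13.9
eef_pos: [608.1, 35.0, 55.4]
tool_rot: [-1.571, -0.001, 0.167]
force: [-0.3, 0.7, -0.5]
width: 15.1
clock: 14.2
eef_pos: [608.9, 35.1, 55.4]
tool_rot: [-1.571, -0.001, 0.167]
force: [-0.4, 0.1, -1.2]
width: 15.1
target [604.   34.2] clock 14.2 now [608.9  35.1  55.4] jig [ 50.3 -49.9] yaw [-9.001e+01 -5.000e-02  9.570e+00] F [-0.4  0.1 -1.2] w 15.1
shift xyz [-5.   1.4 -0.1] rot [0.0002 0.0003 0.0009]
```

```bash
for i in 1 2; do python3 -m jog '[{"x":0.8,"y":0,"z":0,"ax":0,"ay":0,"az":0,"grip":0},{"x":0.8,"y":0,"z":0,"ax":0,"ay":0,"az":0,"grip":0},{"x":0.8,"y":0,"z":0,"ax":0,"ay":0,"az":0,"grip":0}]'; done
python3 d.py j 45.3 -50 54 0
```

```text
clock: 14.5
eef_pos: [609.1, 35.2, 55.3]
tool_rot: [-1.571, 0.0, 0.167]
force: [-1.5, -0.3, 0.6]
width: 15.1
clock: 14.8
eef_pos: [609.2, 35.2, 55.2]
tool_rot: [-1.571, 0.002, 0.167]
force: [-3.9, -0.7, 1.9]
width: 15.0
target [604.   34.2] clock 14.8 now [609.2  35.2  55.2] jig [ 50.6 -49.9] yaw [-89.99   0.09   9.56] F [-3.9 -0.7  1.9] w 15.0
shift xyz [-5.3  1.2 -0.1] rot [-0.0001  0.0002 -0.0015]
```

```bash
python3 -m jog '[{"x":-1,"y":0,"z":0,"ax":0,"ay":0,"az":0,"grip":0},{"x":-1.8,"y":0.8,"z":0,"ax":0,"ay":0,"az":0,"grip":0},{"x":-1.8,"y":1.6,"z":0,"ax":0,"ay":0,"az":0,"grip":0},{"x":-1.8,"y":1.9,"z":0,"ax":0,"ay":0,"az":0,"grip":0},{"x":-1.8,"y":1.9,"z":0,"ax":0,"ay":0,"az":0,"grip":0}]'
python3 d.py j 45.3 -50 54 0
```

```text
clock: 15.3
eef_pos: [609.1, 35.1, 54.0]
tool_rot: [-1.571, -0.002, 0.167]
force: [-3.7, -0.5, 4.1]
width: 15.4
target [604.   34.2] clock 15.3 now [609.1  35.1  54. ] jig [ 50.5 -50. ] yaw [-90.01  -0.11   9.57] F [-3.7 -0.5  4.1] w 15.4
shift xyz [-5.2 -0.  -0. ] rot [0.0001 0.0003 0.0019]
```

```bash
python3 -m jog '[{"x":-0.3,"y":0,"z":0,"ax":0,"ay":0,"az":0,"grip":20},{"x":-0.3,"y":-0.3,"z":0,"ax":0,"ay":0,"az":0,"grip":30},{"x":-0.3,"y":-0.3,"z":0,"ax":0,"ay":0,"az":0,"grip":40},{"x":-0.3,"y":-0.3,"z":0,"ax":0,"ay":0,"az":0,"grip":40}]'
python3 d.py j 45.3 -50 54 0
python3 - <<'E'
from j import *
g=get_image("scene");crop(g,"s13",300,150,360,225,10)
E
```

```text
clock: 15.7
eef_pos: [608.8, 35.1, 53.8]
tool_rot: [-1.571, -0.002, 0.167]
force: [0.5, 0.1, 0.6]
width: 39.8
target [604.   34.2] clock 15.7 now [608.8  35.1  53.8] jig [ 50.2 -49.9] yaw [-90.02  -0.1    9.57] F [0.5 0.1 0.6] w 39.8
shift xyz [-4.9 -0.2 -0.1] rot [0.0003 0.0003 0.0017]
```

View pics/s13.png

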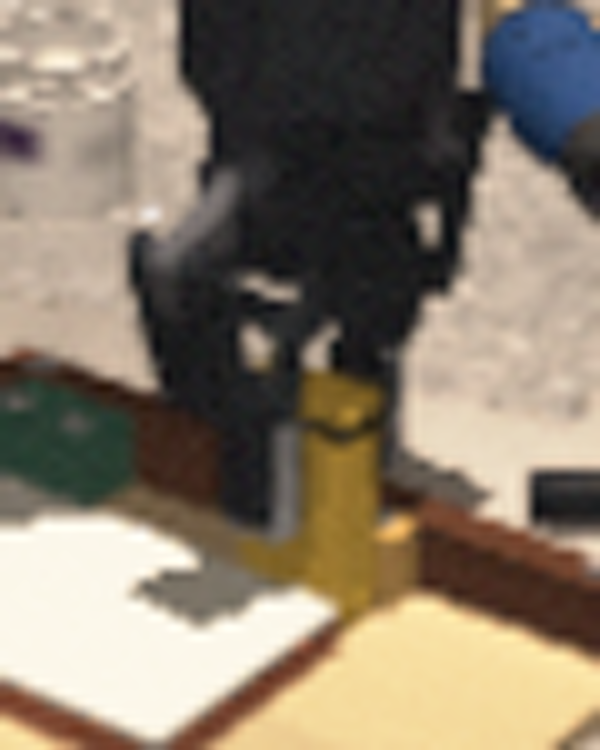

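```bash
python3 -m jog '[{"x":0,"y":-8,"z":0,"ax":0,"ay":0,"az":0,"grip":40},{"x":0,"y":-25,"z":0,"ax":0,"ay":0,"az":0,"grip":40},{"x":0,"y":-55,"z":0,"ax":0,"ay":0,"az":0,"grip":40},{"x":0,"y":-85,"z":0,"ax":0,"ay":0,"az":0,"grip":40},{"x":-20,"y":-120,"z":30,"ax":0,"ay":0,"az":0,"grip":0}]'
python3 -m jog '[{"x":-60,"y":0,"z":45,"ax":0,"ay":0,"az":0,"grip":0},{"x":-100,"y":0,"z":90,"ax":0,"ay":0,"az":0,"grip":0},{"x":-120,"y":0,"z":135,"ax":0,"ay":0,"az":0,"grip":0},{"x":-120,"y":0,"z":180,"ax":0,"ay":0,"az":0,"grip":0},{"x":-120,"y":0,"z":220,"ax":0,"ay":0,"az":0,"grip":0}]'
python3 d.py j -75 0 120 0
python3 - <<'E'
from j import *
g=get_image("scene");crop(g,"s14",270,150,370,240,8)
g=get_image("top");crop(g,"t14",270,160,400,280,6)
E
```

```text
clock: 16.25
eef_pos: [586.3, 56.6, 175.3]
tool_rot: [-1.575, -0.005, 0.16]
force: [0.2, 0.7, 0.2]
width: 26.5
clock: 16.75
eef_pos: [430.6, 245.2, 174.4]
tool_rot: [-1.571, -0.001, 0.166]
force: [2.0, 1.1, -0.2]
width: 0.2
target [477.   63.6] clock 16.75 now [430.6 245.2 174.4] jig [-90.6 186.9] yaw [-8.998e+01 -4.000e-02  9.500e+00] F [ 2.   1.1 -0.2] w 0.2
shift xyz [  15.7   54.4 -186.9] rot [-0.0003 -0.0009  0.0008]
```

View pics/s14.png

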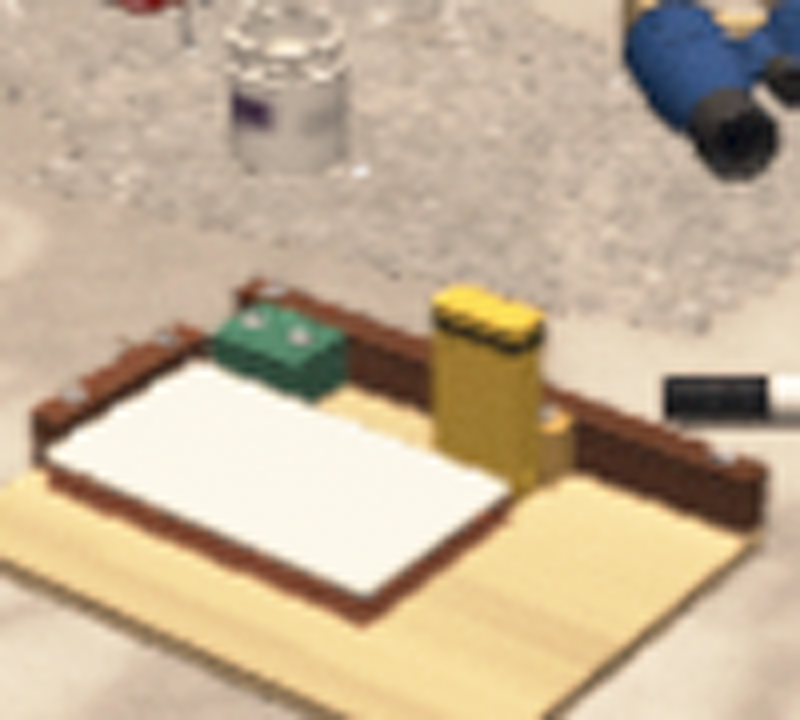

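View pics/t14.png

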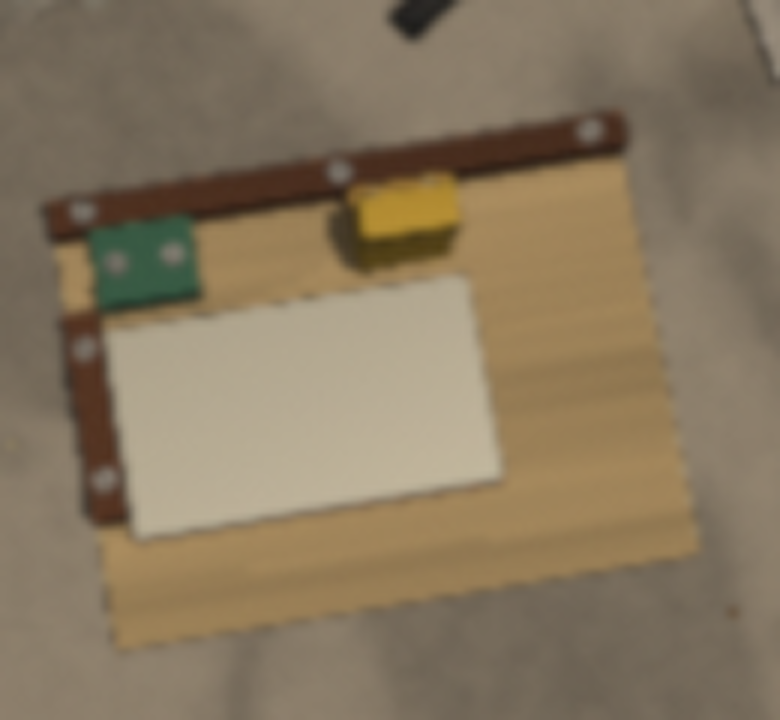

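Run:
```python
from j import *
J=(552,76,np.radians(9.55))
g=get_image("top");c,h=up(g,BOX);H,S,V=[h[:,:,i].astype(int) for i in range(3)]
m=((S>150)&(V>130)&(H>19)&(H<33)).astype(np.uint8)*255
C=max(cv2.findContours(m,0,1)[0],key=cv2.contourArea)
W=np.array([onz(g,(q[0]+.5)/K-.5+BOX[0],(q[1]+.5)/K-.5+BOX[1],80)[:2] for q in C[:,0]],np.float32)
print("top view spacer (jig)",[np.round(x,1) for x in cv2.minAreaRect(tojig(W,J).astype(np.float32))])
s=get_image("scene");B=(320,180,345,215);c,h=up(s,B);H,S,V=[h[:,:,i].astype(int) for i in range(3)]
m=((S>170)&(V>180)&(H>19)&(H<33)).astype(np.uint8)*255
C=max(cv2.findContours(m,0,1)[0],key=cv2.contourArea)
W=np.array([onz(s,(q[0]+.5)/K-.5+B[0],(q[1]+.5)/K-.5+B[1],80)[:2] for q in C[:,0]],np.float32)
print("scene spacer",[np.round(x,1) for x in cv2.minAreaRect(tojig(W,(552.5,76,J[2])).astype(np.float32))])
# thin stop extents from earlier clean top picture
im=cv2.imread("pics/top0.png")[:,:,::-1];g0=dict(g);g0["color"]=np.ascontiguousarray(im)
c,h=up(g0,BOX);H,S,V=[h[:,:,i].astype(int) for i in range(3)]
m=((S>138)&(V>120)&(H>13)&(H<22)).astype(np.uint8)*255
C=max(cv2.findContours(m,0,1)[0],key=cv2.contourArea)
W=np.array([onz(g0,(q[0]+.5)/K-.5+BOX[0],(q[1]+.5)/K-.5+BOX[1],34)[:2] for q in C[:,0]],np.float32)
print("thin",[np.round(x,1) for x in cv2.minAreaRect(tojig(W,J).astype(np.float32))])
```

```text
top view spacer (jig) [array([ 48.3, -47.5]), array([17.3, 35.9]), np.float64(0.8)]
scene spacer [array([ 41.5, -46.2]), array([25.6,  5.1]), np.float64(86.5)]
thin [array([ 62.6, -54.8]), array([29.1, 13.6]), np.float64(88.3)]
```

```bash
python3 - <<'E'
from j import *
J=(551,76,np.radians(9.55))
g=get_image("top")
P=dict(thFL=(57,-30,34),thFR=(57,-70,34),tkFL=(41,70,34),tkFR=(41,30,34),fenL=(85,84,34),fenR=(85,-140,34),fenRi=(71,-140,34),bNR=(-85,-140,10),bNL=(-85,84,10),endNR=(-39,70,34),tNR=(-46,-70,26),spFL=(41,-32,80),spFR=(41,-68,80),spBR=(57,-68,80))
for n,p in P.items():
    q=proj(g,[*towld(p[:2],J),p[2]]);print(n,((q-[270,160]+.5)*6-.5).round(0))
crop(g,"t15",320,180,355,212,20)
im=cv2.imread("pics/t6.png");
E
python3 - <<'E'
import cv2
im=cv2.imread('pics/t6.png');cv2.imwrite('pics/t6b.png',cv2.resize(im[120:312,300:510],None,fx=3.33,fy=3.33,interpolation=cv2.INTER_CUBIC))
E
```

```text
thFL [354. 223.]
thFR [458. 206.]
tkFL [ 98. 306.]
tkFR [203. 289.]
fenL [ 44. 199.]
fenR [626. 107.]
fenRi [633. 142.]
bNR [703. 554.]
bNL [114. 651.]
endNR [129. 517.]
tNR [505. 477.]
spFL [370. 238.]
spFR [469. 222.]
spBR [461. 179.]
```

View pics/t15.png

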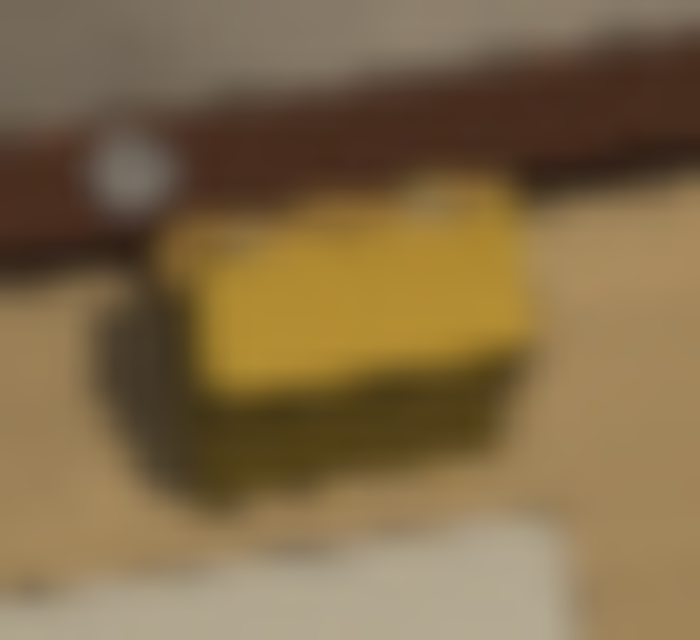

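View pics/t6b.png

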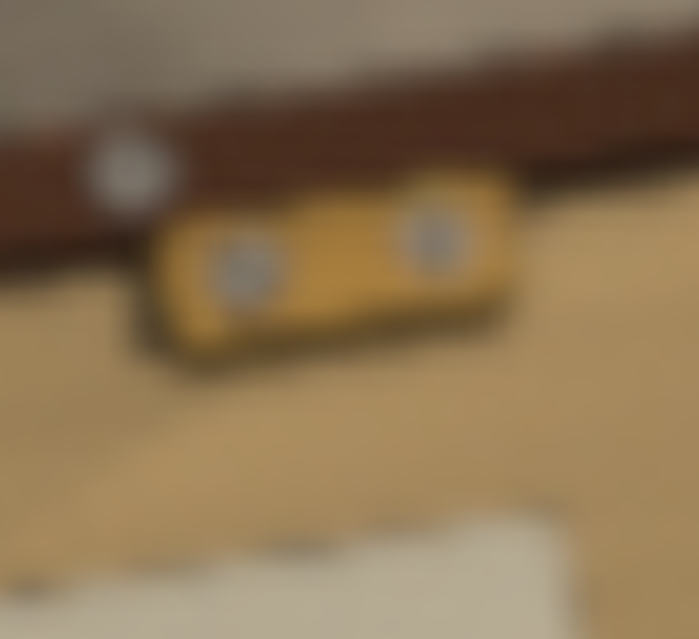

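Run:
```python
from j import *
J=(551,76,np.radians(9.55))
g=get_image("top")
for n,u,v,z in[("thFL",182,350,34),("thFR",508,300,34),("spFL",205,390,80),("spFR",532,338,80),("spBR",520,180,80),("shaftbottom spFL",205,500,14),("sp bottom FR",495,450,14)]:
    p=onz(g,(u+.5)/20-.5+320,(v+.5)/20-.5+180,z);print(n,tojig(p[None,:2],J)[0].round(1))
```

```text
thFL [ 56.3 -30. ]
thFR [ 56.1 -67.5]
spFL [ 41.8 -28.9]
spFR [ 41.8 -64.6]
spBR [ 59.3 -66.4]
shaftbottom spFL [ 42.7 -31. ]
sp bottom FR [ 43.1 -65. ]
```

Run:
```python
from j import *
s=get_image("scene");crop(s,"s15",318,180,348,216,20)
for J in[(552.5,76,np.radians(9.55))]:
  for n,p in dict(spFL80=(41,-32,80),spFR80=(41,-68,80),spBR80=(57,-68,80),spBL80=(57,-32,80),spFL40=(41,-32,40),spBR34=(57,-68,34),thBR34=(71,-70,34),thFR34=(57,-70,34),thBR12=(71,-70,12),tileFR=(34,-70,26),fenR=(85,-140,34),fenRi=(71,-140,34)).items():
    q=proj(s,[*towld(p[:2],J),p[2]]);print(n,q.round(1),((q-[318,180]+.5)*20-.5).round(0))
```

```text
spFL80 [324.  187.5] [130. 159.]
spFR80 [335.  191.4] [349. 238.]
spBR80 [338.5 189.1] [419. 191.]
spBL80 [327.6 185.2] [201. 114.]
spFL40 [324.  200.3] [129. 416.]
spBR34 [338.1 203.9] [411. 487.]
thBR34 [341.6 202. ] [481. 450.]
thFR34 [338.7 204.1] [423. 492.]
thBR12 [341.3 208.8] [476. 586.]
tileFR [333.7 210.2] [324. 613.]
fenR [366.1 208. ] [971. 569.]
fenRi [363.3 210.2] [916. 613.]
```

View pics/s15.png

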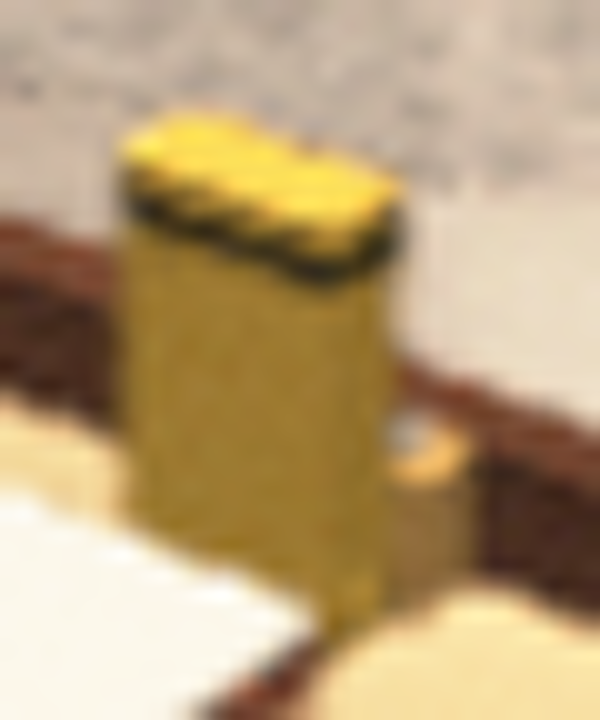

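```bash
python3 d.py w 608.8 35.1 160 9.57
```

```text
target [608.8  35.1] clock 17.1 now [433.1 242.8 173.8] jig [-88.6 184.1] yaw [-9.004e+01 -8.000e-02  9.420e+00] F [ 0.2 -0.  -0.5] w 0.3
shift xyz [ 139.4   14.2 -233.7] rot [ 0.0008 -0.0026  0.0013]
```

```bash
python3 -m jog '[{"x":28,"y":0,"z":-40,"ax":0.001,"ay":-0.003,"az":0.001,"grip":40},{"x":56,"y":0,"z":-85,"ax":0.001,"ay":-0.003,"az":0.001,"grip":40},{"x":84,"y":0,"z":-130,"ax":0.001,"ay":-0.003,"az":0.001,"grip":40},{"x":110,"y":0,"z":-175,"ax":0.001,"ay":-0.003,"az":0.001,"grip":40},{"x":130,"y":0,"z":-215,"ax":0.001,"ay":-0.003,"az":0.001,"grip":40}]'
python3 -m jog '[{"x":9.5,"y":0,"z":-18.7,"ax":0,"ay":0,"az":0,"grip":40},{"x":9.5,"y":10,"z":-18.7,"ax":0,"ay":0,"az":0,"grip":40},{"x":9.5,"y":30,"z":-18.7,"ax":0,"ay":0,"az":0,"grip":40},{"x":9.5,"y":40,"z":-18.7,"ax":0,"ay":0,"az":0,"grip":40},{"x":9.5,"y":40,"z":-18.7,"ax":0,"ay":0,"az":0,"grip":40}]'
python3 -m jog '[{"x":0,"y":0,"z":0,"ax":0,"ay":0,"az":0,"grip":40},{"x":0,"y":0,"z":0,"ax":0,"ay":0,"az":0,"grip":40}]'
python3 d.py w 608.8 35.1 54 9.57
```

```text
clock: 17.6
eef_pos: [596.1, 52.3, 173.8]
tool_rot: [-1.57, -0.0, 0.167]
force: [0.2, 0.4, 0.0]
width: 39.8
clock: 18.1
eef_pos: [605.3, 39.3, 131.8]
tool_rot: [-1.569, 0.004, 0.17]
force: [-0.5, 0.4, -0.4]
width: 39.9
clock: 18.3
eef_pos: [607.6, 39.6, 134.4]
tool_rot: [-1.57, -0.001, 0.17]
force: [1.1, -0.2, -0.2]
width: 39.8
target [608.8  35.1] clock 18.3 now [607.6  39.6 134.4] jig [ 49.8 -45.3] yaw [-8.996e+01 -7.000e-02  9.760e+00] F [ 1.1 -0.2 -0.2] w 39.8
shift xyz [ 0.3 80.4 -4.7] rot [-0.0007  0.0033  0.0012]
```

```bash
python3 -m jog '[{"x":0.3,"y":15,"z":-4.7,"ax":-0.001,"ay":0.003,"az":0.001,"grip":40},{"x":0.3,"y":40,"z":-4.7,"ax":-0.001,"ay":0.003,"az":0.001,"grip":40},{"x":0.3,"y":62,"z":-4.7,"ax":-0.001,"ay":0.003,"az":0.001,"grip":40},{"x":0.3,"y":75,"z":-4.7,"ax":-0.001,"ay":0.003,"az":0.001,"grip":40},{"x":0.3,"y":80,"z":-4.7,"ax":-0.001,"ay":0.003,"az":0.001,"grip":40}]'
python3 -m jog '[{"x":0,"y":0,"z":0,"ax":0,"ay":0,"az":0,"grip":40},{"x":0,"y":0,"z":0,"ax":0,"ay":0,"az":0,"grip":40}]'
python3 d.py w 608.8 35.1 54 9.57
```

```text
clock: 18.8
eef_pos: [607.4, 34.6, 51.9]
tool_rot: [-1.571, 0.004, 0.167]
force: [0.0, -0.8, 0.1]
width: 39.6
clock: 19.0
eef_pos: [609.0, 34.7, 54.3]
tool_rot: [-1.571, -0.0, 0.167]
force: [-0.4, -0.2, -0.8]
width: 40.1
target [608.8  35.1] clock 19.0 now [609.   34.7  54.3] jig [ 50.3 -50.3] yaw [-9.002e+01 -1.000e-02  9.560e+00] F [-0.4 -0.2 -0.8] w 40.1
shift xyz [-0.1  0.3  0.4] rot [ 0.0004 -0.0002  0.0002]
```

Close, lift 1 mm, shift −2 mm in tool z, lower, open.

```bash
python3 -m jog '[{"x":-0.3,"y":0,"z":0,"ax":0,"ay":0,"az":0,"grip":0},{"x":-0.3,"y":0,"z":0,"ax":0,"ay":0,"az":0,"grip":0},{"x":-0.3,"y":0,"z":0,"ax":0,"ay":0,"az":0,"grip":0},{"x":-0.3,"y":0,"z":0,"ax":0,"ay":0,"az":0,"grip":0},{"x":-0.3,"y":0,"z":0,"ax":0,"ay":0,"az":0,"grip":0}]'
python3 -m jog '[{"x":-0.3,"y":-1.5,"z":0,"ax":0,"ay":0,"az":0,"grip":0},{"x":-0.3,"y":-1.5,"z":-1,"ax":0,"ay":0,"az":0,"grip":0},{"x":-0.3,"y":-1.5,"z":-2,"ax":0,"ay":0,"az":0,"grip":0},{"x":-0.3,"y":-0.5,"z":-2,"ax":0,"ay":0,"az":0,"grip":0},{"x":-0.3,"y":0.2,"z":-2,"ax":0,"ay":0,"az":0,"grip":0}]'
python3 -m jog '[{"x":0,"y":0.1,"z":0,"ax":0,"ay":0,"az":0,"grip":0},{"x":0,"y":0.1,"z":0,"ax":0,"ay":0,"az":0,"grip":0}]'
python3 d.py w 608.8 35.1 54 9.57
```

```text
clock: 19.5
eef_pos: [608.6, 34.8, 54.6]
tool_rot: [-1.571, -0.0, 0.167]
force: [-0.7, -0.2, 6.3]
width: 15.6
clock: 20.0
eef_pos: [608.0, 32.4, 54.5]
tool_rot: [-1.571, 0.001, 0.167]
force: [-3.6, 0.9, 15.5]
width: 15.1
clock: 20.2
eef_pos: [608.0, 32.4, 54.6]
tool_rot: [-1.571, 0.001, 0.167]
force: [-2.9, -0.8, 10.3]
width: 15.2
target [608.8  35.1] clock 20.2 now [608.   32.4  54.6] jig [ 48.9 -52.5] yaw [-9.00e+01  6.00e-02  9.55e+00] F [-2.9 -0.8 10.3] w 15.2
shift xyz [1.3 0.6 2.6] rot [ 0.0001 -0.0004 -0.0011]
```

```bash
python3 -m jog '[{"x":0,"y":-0.8,"z":0,"ax":0,"ay":0,"az":0,"grip":0},{"x":0,"y":-0.8,"z":0,"ax":0,"ay":0,"az":0,"grip":20},{"x":0,"y":-0.8,"z":0,"ax":0,"ay":0,"az":0,"grip":40},{"x":0,"y":-0.8,"z":0,"ax":0,"ay":0,"az":0,"grip":40},{"x":0,"y":-0.8,"z":0,"ax":0,"ay":0,"az":0,"grip":40}]'
python3 -m jog '[{"x":0,"y":-8,"z":0,"ax":0,"ay":0,"az":0,"grip":40},{"x":0,"y":-25,"z":0,"ax":0,"ay":0,"az":0,"grip":40},{"x":0,"y":-55,"z":0,"ax":0,"ay":0,"az":0,"grip":40},{"x":0,"y":-85,"z":0,"ax":0,"ay":0,"az":0,"grip":40},{"x":-20,"y":-120,"z":30,"ax":0,"ay":0,"az":0,"grip":0}]'
python3 -m jog '[{"x":-60,"y":0,"z":45,"ax":0,"ay":0,"az":0,"grip":0},{"x":-100,"y":0,"z":90,"ax":0,"ay":0,"az":0,"grip":0},{"x":-120,"y":0,"z":135,"ax":0,"ay":0,"az":0,"grip":0},{"x":-120,"y":0,"z":180,"ax":0,"ay":0,"az":0,"grip":0},{"x":-120,"y":0,"z":220,"ax":0,"ay":0,"az":0,"grip":0}]'
python3 d.py j -80 0 120 0
python3 - <<'E'
from j import *
J=(551,76,np.radians(9.55))
s=get_image("scene");crop(s,"s16",318,180,348,216,20)
g=get_image("top");crop(g,"t16",320,180,355,212,20)
c,h=up(g,BOX);H,S,V=[h[:,:,i].astype(int) for i in range(3)]
m=((S>150)&(V>130)&(H>19)&(H<33)).astype(np.uint8)*255
C=max(cv2.findContours(m,0,1)[0],key=cv2.contourArea)
W=np.array([onz(g,(q[0]+.5)/K-.5+BOX[0],(q[1]+.5)/K-.5+BOX[1],80)[:2] for q in C[:,0]],np.float32)
print("top view spacer (jig)",[np.round(x,1) for x in cv2.minAreaRect(tojig(W,J).astype(np.float32))])
E,Q=edges(g,J);print(tile(Q,np.array([-5.5,0]),0))
E
```

```text
clock: 20.7
eef_pos: [608.0, 32.8, 53.9]
tool_rot: [-1.571, 0.001, 0.167]
force: [-0.4, -0.2, 0.0]
width: 39.9
clock: 21.2
eef_pos: [586.2, 54.4, 175.6]
tool_rot: [-1.575, -0.002, 0.16]
force: [1.0, 0.5, 0.9]
width: 26.9
clock: 21.7
eef_pos: [430.5, 243.0, 174.9]
tool_rot: [-1.571, 0.001, 0.166]
force: [1.9, -0.6, 0.3]
width: -0.1
target [472.1  62.7] clock 21.7 now [430.5 243.  174.9] jig [-91.2 184.6] yaw [-8.999e+01  8.000e-02  9.500e+00] F [ 1.9 -0.6  0.3] w -0.1
shift xyz [  11.4   54.9 -184.7] rot [-0.0002 -0.0009 -0.0015]
top view spacer (jig) [array([ 47.9, -49.4]), array([35.8, 17.9]), np.float64(89.3)]
{'far': (np.float64(37.95), np.float64(-0.08), 314), 'near': (np.float64(-41.57), np.float64(-0.17), 318), 'left': (np.float64(69.17), np.float64(-0.05), 168), 'right': (np.float64(-69.48), np.float64(0.32), 166)}
```

View pics/s16.png

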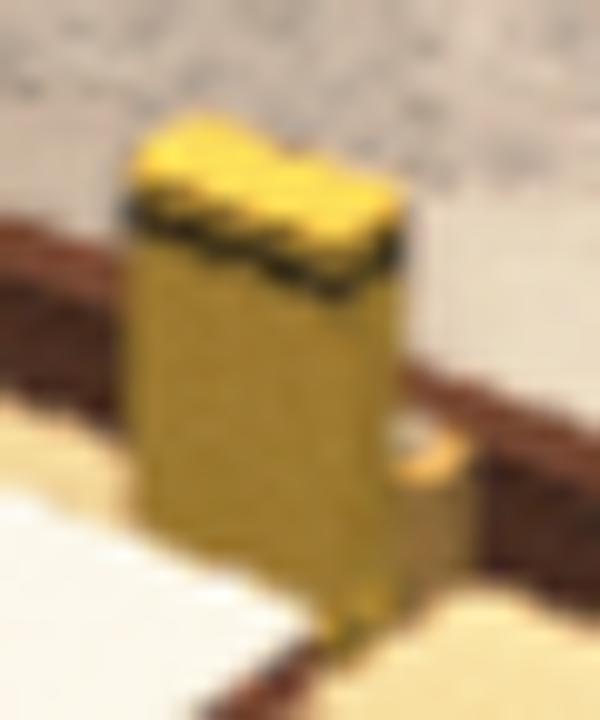

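View pics/t16.png

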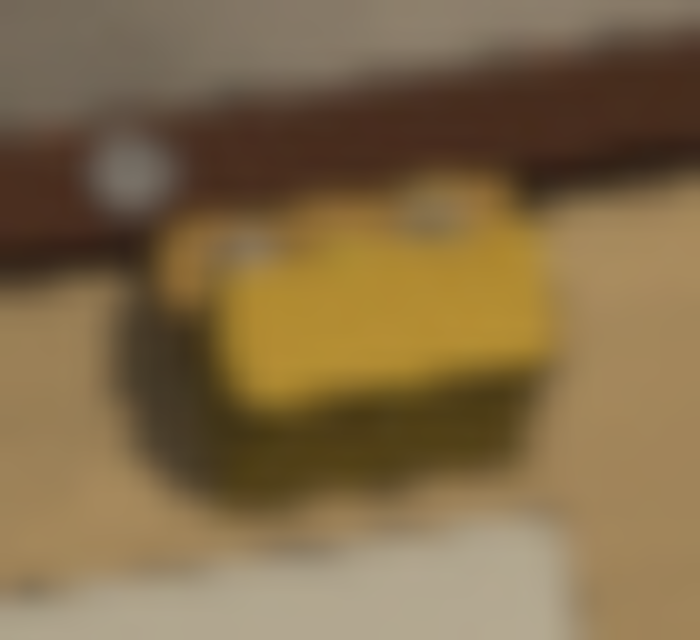

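```bash
python3 -m jog '[{"x":3,"y":0,"z":-45,"ax":0,"ay":0,"az":0,"grip":0},{"x":6,"y":10,"z":-90,"ax":0,"ay":0,"az":0,"grip":0},{"x":9,"y":20,"z":-135,"ax":0,"ay":0,"az":0,"grip":0},{"x":11,"y":40,"z":-170,"ax":0,"ay":0,"az":0,"grip":0},{"x":11,"y":55,"z":-184,"ax":0,"ay":-0.001,"az":-0.001,"grip":0}]'
python3 -m jog '[{"x":0,"y":0,"z":0,"ax":0,"ay":0,"az":0,"grip":0},{"x":0,"y":0,"z":0,"ax":0,"ay":0,"az":0,"grip":0},{"x":0,"y":0,"z":0,"ax":0,"ay":0,"az":0,"grip":0}]'
python3 d.py j -80 0 26 0
```

```text
clock: 22.3
eef_pos: [474.8, 58.0, 119.1]
tool_rot: [-1.573, -0.001, 0.163]
force: [0.2, 1.0, 0.1]
width: -0.0
clock: 22.6
eef_pos: [474.1, 64.1, 119.9]
tool_rot: [-1.57, -0.001, 0.17]
force: [0.5, 0.0, 0.9]
width: -0.2
target [472.1  62.7] clock 22.6 now [474.1  64.1 119.9] jig [-77.8   1.1] yaw [-8.996e+01 -7.000e-02  9.760e+00] F [0.5 0.  0.9] w -0.2
shift xyz [-2.3 93.9 -1.1] rot [-0.0007  0.0036  0.0013]
```

```bash
python3 -m jog '[{"x":-2,"y":30,"z":-1,"ax":0,"ay":0.004,"az":0.001,"grip":0},{"x":-2,"y":60,"z":-1,"ax":0,"ay":0.004,"az":0.001,"grip":0},{"x":-2,"y":82,"z":-1,"ax":0,"ay":0.004,"az":0.001,"grip":0},{"x":-2,"y":90,"z":-1,"ax":0,"ay":0.004,"az":0.001,"grip":0},{"x":-2,"y":94,"z":-1,"ax":0,"ay":0.004,"az":0.001,"grip":0}]'
python3 -m jog '[{"x":4,"y":0,"z":0,"ax":0,"ay":0,"az":0,"grip":0},{"x":8,"y":0,"z":0,"ax":0,"ay":0,"az":0,"grip":0},{"x":11,"y":0,"z":0,"ax":0,"ay":0,"az":0,"grip":0},{"x":13,"y":0,"z":0,"ax":0,"ay":0,"az":0,"grip":0},{"x":13,"y":0,"z":0,"ax":0,"ay":0,"az":0,"grip":0}]'
python3 d.py j -54 0 26 0
python3 - <<'E'
from j import *
g=get_image("scene");crop(g,"s17",255,150,375,250,6)
E
```

```text
clock: 23.1
eef_pos: [471.9, 62.4, 25.0]
tool_rot: [-1.57, 0.001, 0.166]
force: [0.3, 0.1, -0.1]
width: 0.1
clock: 23.6
eef_pos: [485.4, 63.5, 25.5]
tool_rot: [-1.571, -0.0, 0.164]
force: [-0.3, -0.2, 0.1]
width: 0.1
target [497.7  67. ] clock 23.6 now [485.4  63.5  25.5] jig [-66.8  -1.4] yaw [-9.001e+01 -1.000e-02  9.410e+00] F [-0.3 -0.2  0.1] w 0.1
shift xyz [12.8 -0.5  1.5] rot [ 0.0002 -0.0025  0.0001]
```

View pics/s17.png

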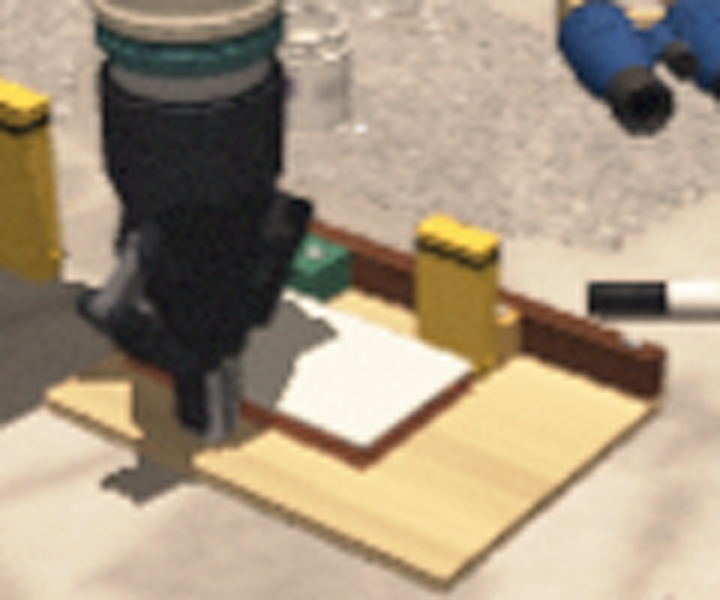

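```bash
python3 -m jog '[{"x":1.5,"y":0,"z":1.5,"ax":0,"ay":-0.0025,"az":0,"grip":0},{"x":3,"y":0,"z":1.5,"ax":0,"ay":-0.0025,"az":0,"grip":0},{"x":4,"y":0,"z":1.5,"ax":0,"ay":-0.0025,"az":0,"grip":0},{"x":5,"y":0,"z":1.5,"ax":0,"ay":-0.0025,"az":0,"grip":0},{"x":6,"y":0,"z":1.5,"ax":0,"ay":-0.0025,"az":0,"grip":0}]'
python3 -m jog '[{"x":1,"y":0,"z":0,"ax":0,"ay":0,"az":0,"grip":0},{"x":2,"y":0,"z":0,"ax":0,"ay":0,"az":0,"grip":0},{"x":3,"y":0,"z":0,"ax":0,"ay":0,"az":0,"grip":0},{"x":4,"y":0,"z":0,"ax":0,"ay":0,"az":0,"grip":0}]'
python3 d.py j -54 0 26 0
```

```text
clock: 24.15
eef_pos: [490.4, 65.7, 25.0]
tool_rot: [-1.571, 0.001, 0.166]
force: [0.7, -0.3, -0.0]
width: -0.2
clock: 24.55
eef_pos: [493.1, 66.2, 24.9]
tool_rot: [-1.571, 0.004, 0.166]
force: [-3.4, -0.3, 1.4]
width: -0.0
target [497.7  67. ] clock 24.55 now [493.1  66.2  24.9] jig [-58.8  -0. ] yaw [-89.99   0.21   9.53] F [-3.4 -0.3  1.4] w -0.0
shift xyz [ 4.7 -1.1  0. ] rot [-0.0002 -0.0003 -0.0037]
```

```bash
for i in 1 2; do python3 -m jog '[{"x":0.8,"y":0,"z":0,"ax":0,"ay":0,"az":0,"grip":0},{"x":1.6,"y":0,"z":0,"ax":0,"ay":0,"az":0,"grip":0},{"x":2.4,"y":0,"z":0,"ax":0,"ay":0,"az":0,"grip":0},{"x":3,"y":0,"z":0,"ax":0,"ay":0,"az":0,"grip":0}]'; done
python3 d.py j -54 0 26 0
python3 - <<'E'
from j import *
g=get_image("scene");crop(g,"s18",255,150,375,250,6)
E
```

```text
clock: 24.95
eef_pos: [497.6, 67.0, 25.0]
tool_rot: [-1.571, 0.001, 0.167]
force: [-0.5, -0.6, -0.2]
width: 0.2
clock: 25.35
eef_pos: [499.9, 67.4, 25.0]
tool_rot: [-1.571, 0.002, 0.166]
force: [-2.0, -0.7, 1.0]
width: -0.2
target [497.7  67. ] clock 25.35 now [499.9  67.4  25. ] jig [-51.8  -0. ] yaw [-90.     0.1    9.54] F [-2.  -0.7  1. ] w -0.2
shift xyz [-2.2 -1.   0. ] rot [ 0.0001 -0.0003 -0.0018]
```

View pics/s18.png

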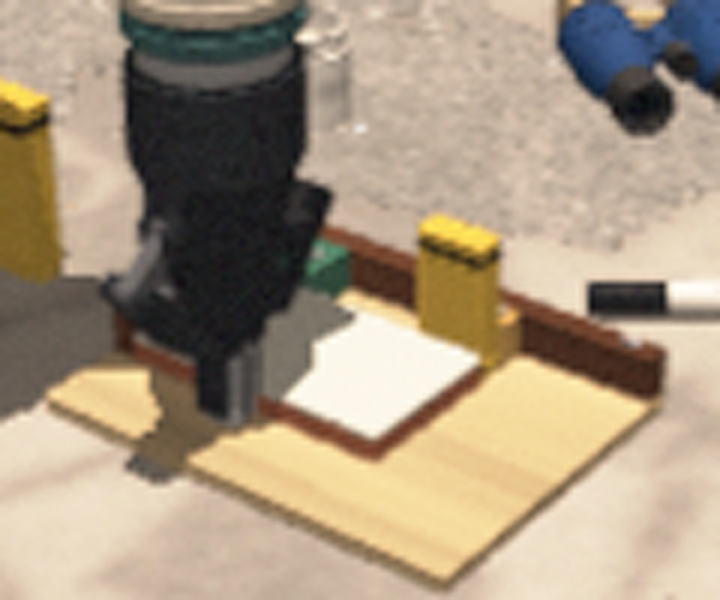

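```bash
for i in 1 2; do python3 -m jog '[{"x":0.5,"y":0,"z":0,"ax":0,"ay":0,"az":0,"grip":0},{"x":1,"y":0,"z":0,"ax":0,"ay":0,"az":0,"grip":0},{"x":1.5,"y":0,"z":0,"ax":0,"ay":0,"az":0,"grip":0},{"x":1.5,"y":0,"z":0,"ax":0,"ay":0,"az":0,"grip":0}]'; done
python3 d.py j -54 0 26 0
```

```text
clock: 25.8
eef_pos: [500.8, 67.5, 25.0]
tool_rot: [-1.571, 0.003, 0.166]
force: [-5.4, -1.0, 2.3]
width: -0.3
clock: 26.2
eef_pos: [500.9, 67.4, 24.9]
tool_rot: [-1.571, 0.005, 0.166]
force: [-7.1, -2.0, 4.0]
width: -0.1
target [497.7  67. ] clock 26.2 now [500.9  67.4  24.9] jig [-50.8  -0.1] yaw [-89.99   0.31   9.52] F [-7.1 -2.   4. ] w -0.1
shift xyz [-3.2 -1.1  0.1] rot [-0.0002 -0.0005 -0.0054]
```

```bash
for i in 1 2; do python3 -m jog '[{"x":0.8,"y":0,"z":0,"ax":0,"ay":0,"az":0,"grip":0},{"x":1.6,"y":0,"z":0,"ax":0,"ay":0,"az":0,"grip":0},{"x":2.2,"y":0,"z":0,"ax":0,"ay":0,"az":0,"grip":0},{"x":2.2,"y":0,"z":0,"ax":0,"ay":0,"az":0,"grip":0}]';done
python3 d.py j -54 0 26 0
python3 - <<'E'
from j import *
g=get_image("scene");crop(g,"s19",255,150,375,250,6)
g=get_image("top");crop(g,"t19",270,160,400,280,6)
E
```

```text
clock: 26.6
eef_pos: [501.1, 67.5, 24.8]
tool_rot: [-1.57, 0.009, 0.166]
force: [-9.8, -2.7, 8.0]
width: -0.4
clock: 27.0
eef_pos: [501.2, 67.5, 24.8]
tool_rot: [-1.57, 0.013, 0.166]
force: [-13.1, -3.8, 10.7]
width: 0.0
target [497.7  67. ] clock 27.0 now [501.2  67.5  24.8] jig [-50.5  -0.1] yaw [-89.93   0.75   9.5 ] F [-13.1  -3.8  10.7] w 0.0
shift xyz [-3.5 -1.2  0.1] rot [-0.0012 -0.0009 -0.0131]
```

View pics/s19.png

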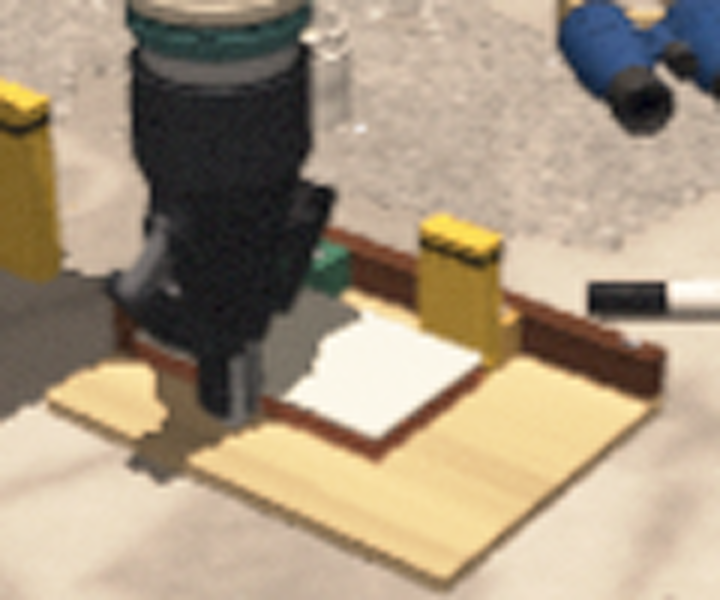

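View pics/t19.png

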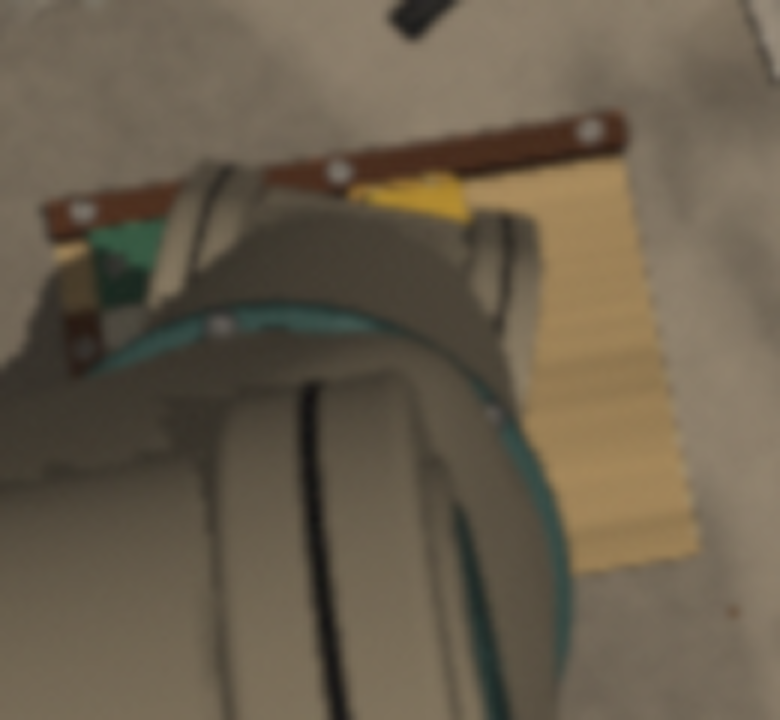

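```bash
for i in 1 2; do python3 -m jog '[{"x":0.8,"y":-0.2,"z":0,"ax":0,"ay":0,"az":0,"grip":0},{"x":1.6,"y":-0.4,"z":0,"ax":0,"ay":0,"az":0,"grip":0},{"x":2.2,"y":-0.5,"z":0,"ax":0,"ay":0,"az":0,"grip":0},{"x":2.2,"y":-0.5,"z":0,"ax":0,"ay":0,"az":0,"grip":0}]';done
python3 d.py j -54 0 26 0
python3 - <<'E'
from j import *
s=get_image("scene");crop(s,"s20",265,170,355,235,8)
J=(552.5,76,np.radians(9.55))
for n,p in dict(tFR=(41,-70,26),tNR=(-39,-70,26),tNL=(-39,70,26),tNLb=(-39,70,10),endN=(-39,70,34),endNb=(-39,70,10),tFL=(41,70,26),spFRb=(41,-68,18),thickFR=(41,30,34)).items():
    q=proj(s,[*towld(p[:2],J),p[2]]);print(n,((q-[265,170]+.5)*8-.5).round(0))
E
```

```text
clock: 27.5
eef_pos: [501.3, 67.6, 24.8]
tool_rot: [-1.569, 0.017, 0.166]
force: [-15.5, -5.2, 10.1]
width: 0.1
clock: 27.9
eef_pos: [501.4, 67.6, 24.9]
tool_rot: [-1.569, 0.021, 0.165]
force: [-19.2, -5.6, 9.8]
width: -0.0
target [497.7  67. ] clock 27.9 now [501.4  67.6  24.9] jig [-50.3  -0.1] yaw [-89.89   1.22   9.48] F [-19.2  -5.6   9.8] w -0.0
shift xyz [-3.7 -1.   0.1] rot [-0.0019 -0.0012 -0.0213]
tFR [565. 316.]
tNR [421. 422.]
tNL [ 98. 284.]
tNLb [101. 324.]
endN [ 97. 264.]
endNb [101. 324.]
tFL [250. 193.]
spFRb [560. 334.]
thickFR [335. 207.]
```

View pics/s20.png

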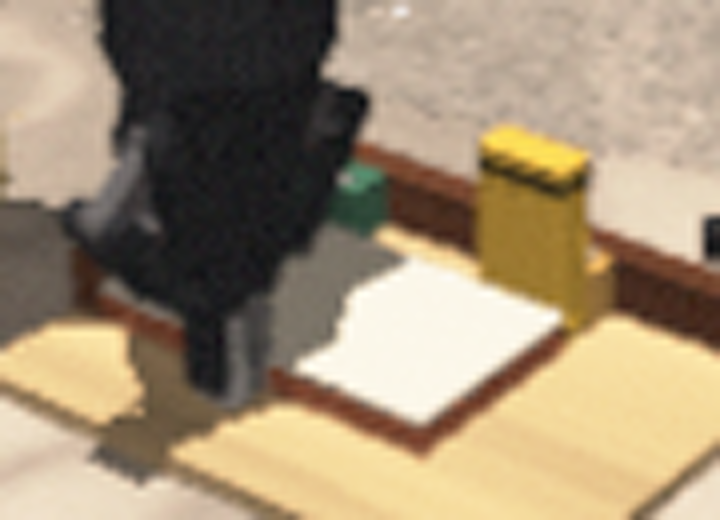

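```bash
python3 -m jog '[{"x":1,"y":0,"z":0,"ax":0,"ay":0,"az":0,"grip":0},{"x":1,"y":0,"z":0,"ax":0,"ay":0,"az":0,"grip":0},{"x":1,"y":0,"z":0,"ax":0,"ay":0,"az":0,"grip":0},{"x":1,"y":0,"z":0,"ax":0,"ay":0,"az":0,"grip":0},{"x":1,"y":0,"z":0,"ax":0,"ay":0,"az":0,"grip":0}]'
python3 -m jog '[{"x":0,"y":0,"z":0,"ax":0,"ay":0,"az":0,"grip":0},{"x":0,"y":0,"z":0,"ax":0,"ay":0,"az":0,"grip":0},{"x":0,"y":0,"z":0,"ax":0,"ay":0,"az":0,"grip":0}]'
python3 - <<'E'
from cell import *
print(finish_job())
E
```

```text
clock: 28.45
eef_pos: [501.5, 67.6, 24.9]
tool_rot: [-1.569, 0.023, 0.165]
force: [-20.0, -4.6, 11.9]
width: -0.4
clock: 28.75
eef_pos: [501.5, 67.5, 24.9]
tool_rot: [-1.569, 0.023, 0.165]
force: [-19.5, -5.9, 12.7]
width: -0.0
the job is handed in; nothing more can be done
None
```

The job is handed in at about 28.8 s, and the arm was still pressing the tile with about 20 N when it finished.

1. **Tile to the end stop:** I slid the tile along the bed until it met the end stop, where the force rose to about 11 N. The top view then showed it square to the jig.
2. **Spacer:** I took the middle-sized yellow block. Its top face measured about 34 × 14 mm in the top view, and the fingers closed on it at about 15.5 mm. I stood it foot down in front of the brass stop and let go.
3. **Correction:** both views showed the spacer about 2 mm off the stop's middle, so I regripped it, shifted it 2 mm and released it again. The top view then put it at jig y = −49.4 mm (−50 is the middle), upright and square.
4. **Final push:** I pushed the tile's near edge at mid-length until the fingers stopped advancing. The force was steady for the last 0.8 s.

**Last checks:**
- The visible tile corners lay within about 1 px of where a tile flush on the stop and at the end stop should appear.
- The gripper hid the contact with the thick stop, so I could not see it. I infer it from the tile's position and the central push.
- The two cameras disagreed by about 2.5 mm on the jig's position. Contact with the brass stop agreed with the scene camera in x, and contact with the end stop agreed with the top camera in y.
- The wrist also showed about 12 N upward at the end. I take this as the fingers bearing down on the tile's edge, but I did not check it.
- I did not move the marker, jar or plug. I did not measure their positions again at the end.

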